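# Load the sample jars into the autosampler lane and close its gate

### The job

Pull the gate plate up out of the mouth of the black loading lane and stand it fully down in the slot of the grey parking stand. Then slide the sample jars along the bench, without lifting any of them, and push them one by one into the lane so that they stand in single file, touching one another and with the first against the end stop. Finally put the gate plate back, fully down in the slot at the lane's mouth, and leave the vial tray, the beaker and the tip box where they are.

Things in the scene. Friction and masses are not known exactly. Their poses are not given: they have to be found in the camera images.
- lane: Black floorless lane fixed on the bench, open above. Origin on the bench, centre of the gate slot in its mouth; +x inward along the lane, +y across. Rails 40 mm high, 10 mm thick, 62 mm apart inside, from x = 14 to 325 mm. Slot posts, 65 mm high with flared lips, out to |x| = 15, |y| = 57 mm, 64 mm apart, each with a vertical groove: 9 mm wide in x, floor at |y| = 49 mm.
- lane_end (a point): On the bench at the inner face of the lane's end stop, mid-lane, at x = 325 mm of the lane; axes as the lane's. The stop is 10 mm thick, 82 mm wide, 50 mm high.
- lane_mouth (a point): On the bench in the middle of the lane's flared entrance, at x = -78 mm of the lane; axes as the lane's. Two flared guide walls, 40 mm high, stand 125 mm apart here and narrow to 64 mm at x = -15 mm of the lane, just before the gate slot.
- stand: Grey parking stand fixed on the bench: two grooved posts as at the lane's mouth (65 mm high with lips, out to |x| = 15, |y| = 57 mm; groove 9 mm wide in x, floors at |y| = 49 mm), joined by two low bars 12 mm high. Origin on the bench at the centre of its slot; x is across the slot (the parked plate's normal), y along it.
- gate: Gate: upright aluminium plate 6 mm thick (x), 92 wide (y), 72 high (z), with a black grip on its top edge, 12 mm thick in x, 30 wide in y, from z = 72 to 110 mm. Origin mid bottom edge. Fully down in a slot, it stands on the bench (origin height 0). Starts in the lane's slot; either face may look inward. 140 g.
- jar1: Closed amber glass sample jar with a blue cap, standing upright on the bench: body 54 mm in diameter and 52 mm high, cap 47 mm in diameter, 70 mm high in all, about 160 g. Origin at the centre of its underside, z up. Three to five such jars are present (alike).
- jar2: Closed amber glass sample jar with a blue cap, standing upright on the bench: body 54 mm in diameter and 52 mm high, cap 47 mm in diameter, 70 mm high in all, about 160 g. Origin at the centre of its underside, z up. Three to five such jars are present (alike).
- jar3: Closed amber glass sample jar with a blue cap, standing upright on the bench: body 54 mm in diameter and 52 mm high, cap 47 mm in diameter, 70 mm high in all, about 160 g. Origin at the centre of its underside, z up. Three to five such jars are present (alike).
- jar4: Closed amber glass sample jar with a blue cap, standing upright on the bench: body 54 mm in diameter and 52 mm high, cap 47 mm in diameter, 70 mm high in all, about 160 g. Origin at the centre of its underside, z up. Three to five such jars are present (alike).
- jar5: Closed amber glass sample jar with a blue cap, standing upright on the bench: body 54 mm in diameter and 52 mm high, cap 47 mm in diameter, 70 mm high in all, about 160 g. Origin at the centre of its underside, z up. Three to five such jars are present (alike).
- vial_tray: Bystander: black vial tray with small blue-capped vials, 100 x 150 mm, 45 mm high, lying on the bench to the left of the stand; origin at the centre of its underside. Leave alone.
- beaker: Bystander: glass beaker 70 mm in diameter, 90 mm high; origin at the centre of its underside. Leave alone.
- tip_box: Bystander: white box 85 x 120 mm, 50 mm high, beyond the lane; origin at the centre of its underside. Leave alone.
Not all that is in view belongs to the job. Leave any green or yellow look-alike of the jar2 alone.

How it is judged:
On the way, in this order (a step that is already met when the one before it is completed fails the run):
1. the gate plate stands fully down in the slot of the parking stand (x of gate in the frame of stand between -0.004 and 0.004 m and y of gate in the frame of stand between -0.008 and 0.008 m and z of gate in the frame of stand below 0.005 m and angle between the x axis of gate and the x axis of stand, either way round below 0.12 rad and angle between gate's own z axis and vertical below 0.1 rad), for 0.2 s.
2. all jars stand upright in the lane in single file, touching, the first against the end stop (angle between each of jar1, jar2, jar3, jar4, jar5's own z axis and vertical below 0.15 rad and height (world z) of each of jar1, jar2, jar3, jar4, jar5 below 0.008 m and linear speed of each of jar1, jar2, jar3, jar4, jar5 below 0.02 m/s and x of jar1 in the frame of lane between 0.035 and 0.306 m and y of jar1 in the frame of lane between -0.012 and 0.012 m and (x of jar1 in the frame of lane above 0.29 m or horizontal distance between jar1 and jar2 below 0.062 m or horizontal distance between jar1 and jar3 below 0.062 m or horizontal distance between jar1 and jar4 below 0.062 m or horizontal distance between jar1 and jar5 below 0.062 m) and x of jar2 in the frame of lane between 0.035 and 0.306 m and y of jar2 in the frame of lane between -0.012 and 0.012 m and (x of jar2 in the frame of lane above 0.29 m or horizontal distance between jar2 and jar1 below 0.062 m or horizontal distance between jar2 and jar3 below 0.062 m or horizontal distance between jar2 and jar4 below 0.062 m or horizontal distance between jar2 and jar5 below 0.062 m) and x of jar3 in the frame of lane between 0.035 and 0.306 m and y of jar3 in the frame of lane between -0.012 and 0.012 m and (x of jar3 in the frame of lane above 0.29 m or horizontal distance between jar3 and jar1 below 0.062 m or horizontal distance between jar3 and jar2 below 0.062 m or horizontal distance between jar3 and jar4 below 0.062 m or horizontal distance between jar3 and jar5 below 0.062 m) and x of jar4 in the frame of lane between 0.035 and 0.306 m and y of jar4 in the frame of lane between -0.012 and 0.012 m and (x of jar4 in the frame of lane above 0.29 m or horizontal distance between jar4 and jar1 below 0.062 m or horizontal distance between jar4 and jar2 below 0.062 m or horizontal distance between jar4 and jar3 below 0.062 m or horizontal distance between jar4 and jar5 below 0.062 m) and x of jar5 in the frame of lane between 0.035 and 0.306 m and y of jar5 in the frame of lane between -0.012 and 0.012 m and (x of jar5 in the frame of lane above 0.29 m or horizontal distance between jar5 and jar1 below 0.062 m or horizontal distance between jar5 and jar2 below 0.062 m or horizontal distance between jar5 and jar3 below 0.062 m or horizontal distance between jar5 and jar4 below 0.062 m) and (x of jar1 in the frame of lane between 0.29 and 0.306 m or x of jar2 in the frame of lane between 0.29 and 0.306 m or x of jar3 in the frame of lane between 0.29 and 0.306 m or x of jar4 in the frame of lane between 0.29 and 0.306 m or x of jar5 in the frame of lane between 0.29 and 0.306 m) and (x of jar1 in the frame of lane between 0.233 and 0.252 m or x of jar2 in the frame of lane between 0.233 and 0.252 m or x of jar3 in the frame of lane between 0.233 and 0.252 m or x of jar4 in the frame of lane between 0.233 and 0.252 m or x of jar5 in the frame of lane between 0.233 and 0.252 m) and (x of jar1 in the frame of lane between 0.176 and 0.198 m or x of jar2 in the frame of lane between 0.176 and 0.198 m or x of jar3 in the frame of lane between 0.176 and 0.198 m or x of jar4 in the frame of lane between 0.176 and 0.198 m or x of jar5 in the frame of lane between 0.176 and 0.198 m)), for 0.2 s.
At the end, for the whole second after the job is handed in: Gate plate upright and fully down (within 5 mm) in the slot at the lane's mouth. Every jar upright and at rest in the lane, the first within 8 mm of the end stop, gaps between neighbours at most 8 mm, the second and third within 11 and 14 mm of their closed-up places (all of step 2 and x of gate in the frame of lane between -0.004 and 0.004 m and y of gate in the frame of lane between -0.008 and 0.008 m and z of gate in the frame of lane below 0.005 m and angle between the x axis of gate and the x axis of lane, either way round below 0.12 rad and angle between gate's own z axis and vertical below 0.1 rad and linear speed of gate below 0.02 m/s); the robot touches nothing.
It fails at once if a jar is lifted (its underside more than 20 mm above the bench) (height (world z) of any of jar1, jar2, jar3, jar4, jar5 above 0.02 m).
It fails at once if a bystander is moved by more than 30 mm (distance of any of vial_tray, beaker, tip_box from where it was at the start of the episode above 0.03 m).
Of jar1, jar2, jar3, jar4, jar5 only 3 to 5 are there at a start; the rules pass over those that are not, and their reading is None.
At some moment in a run one of jar1, jar2, jar3, jar4, jar5 may be knocked a few centimetres aside while the robot is not near it.
It also fails if it takes over 210 s, if anything falls off the work surface, if the arm or the gripper's body presses on something with over 40 N, if the wrist force passes 120 N, or if a joint passes its speed limit or range.

### The arm

A 6-joint arm with a two-finger parallel gripper is mounted at the origin on the work surface. World frame = base frame: x ahead of the robot, y to its left, z up, the work surface at z = 0. Lengths are in m, angles in rad, forces in N, time in s.
With the tool pointing down it reaches from about 0.325 to 0.9 m from the base axis. Payload 6.1 kg.
Tool frame: the origin (TCP) lies where the fingers leave the gripper's body, on its centre line; the fingertips stand 73 mm ahead of it and the grasp point (between the pads) lies 54 mm ahead of it (manip.grip_depth is the distance from the TCP to the grasp point, in m); y points along the fingers, x is the direction in which the jaws open and shut, and the axes are right-handed (so a half turn about y gives the same grasp; the last joint's range is limited). The gripper opens to 85 mm and grips with 20 to 120 N. Pads are 22 mm wide; open, the fingers measure 114 mm over their backs; the gripper's body (76 mm by 85 mm) begins 54 mm behind the grasp point. The pads swing forward as they close: fully open they stand 13 mm farther back than shut.
Start: joints at [1.151, 0.22, 1.526, -0, 1.395, -0.126], TCP at [0.181, 0.598, 0.304] pointing down, gripper open.
Joint ranges: [-2.98, 2.98], [-0.91, 2.08], [0.09, 2.57], [-1.24, 4.39], [0.2, 2.65], [-2.68, 2.68]. Speed limits (rad/s): [2.57, 2.57, 3.01, 3.14, 3.14, 3.14].

### API

Orientations are given as a 3x3 rotation matrix whose columns are the frame's x, y, z axes.
In Python, from bench import manip gives the robot as it stands.
- The arm moves only by the shell command python3 -m inch 'ROWS'. ROWS is a JSON object of lists of equal length, an entry for each row: "xyz": the shift along the tool's x, y, z in units of 0.1 m (1.0 is 0.1 m), a list of three; "rotation": the turn, a rotation vector about the tool's x, y, z in units of pi/2 rad (1.0 is pi/2 rad), a list of three; "fingers": the gripper's target within -1 to 1 (fully open at 1, half-way at 0, shut at -1). A call has exactly 5 rows; each row is the pose to reach, as a shift and turn from the pose measured when the call began, along the tool's axes at that moment; what a row does not reach only later rows make up. A row lasts 1/10 s, in which the tool goes at most 50 mm and 8.59 degrees, less where a joint would pass 70% of its speed; a pose out of reach is approached as far as the arm can. A call with a number of a shift or a turn outside -1 to 1 is refused whole. A call with a gripper value outside its range is refused whole. The fingers move at their own pace and stop on an object; the grip force is fixed at half the most. Time passes only in rows, so rows that repeat a pose let the fingers close, or fill a call up. It gives the time, the measured TCP pose, the force and the opening at its end, in the units of the state.
- manip.observe(): the state, without advancing time (a new reading comes with each control period).
- manip.capture(name): name is "scene" or "top" or "wrist"; returns the picture (384x512x3 uint8, red, green, blue); there is no depth.
- manip.camera_info(name): a dict with "K" (3x3 intrinsics, pixels), "eye" and "orientation" of the camera in the world; the wrist camera has in their place "tool_from_camera" (4x4, takes a point from camera to tool coordinates, whose origin is the TCP and whose axes are the tool frame's). Camera axes: x right, y up, looking along -z (the intrinsics and any distortion apply to the point x, -y, -z); pixel columns grow to the right and rows downward; lengths in m; the calibration is good to about 2 mm. A picture is of the moment at which its call begins: read the wrist's pose just before it. camera_info takes no time and is no camera call.
- manip.hand_in(): hands the job in, once; it reports no verdict.
The state is a dict: "time": time; "joint_positions": joint angles; "qd": joint speeds; "tau": joint torques, N m; "position": TCP position; "orientation": TCP orientation; "contact_force": force on the tool from outside, world axes, zero at the start; "torque": the same for the moment, N m; "grip_width": opening from 0.0 (shut) to 1.0 (fully open).
Only numpy, scipy, OpenCV 4.12 (cv2) and the standard library are available. Lean on these libraries where they do the work, as an engineer would, in place of code of your own. Each camera call takes 0.05 s, during which the arm holds its last target.

## Working session

There is one attempt and no reset: what is moved stays moved. The work goes in short steps, Python scripts to look and compute and a shell command to move; the robot and the scene stay as the last step left them, time stands still between calls to the robot, and variables do not carry over. Pictures are saved under pics/ and viewed, and the job is handed in when it is done.

```bash
mkdir -p pics; ls; cat > h.py <<'E'
import numpy as np, cv2
from bench import manip
def cap(name,fn):
    s=manip.observe(); im=manip.capture(name); cv2.imwrite('pics/'+fn,im[:,:,::-1]); return s,im
def cam(name,s=None):
    i=manip.camera_info(name); K=np.array(i['K'])
    if name=='wrist':
        T=np.eye(4);T[:3,:3]=s['orientation'];T[:3,3]=s['position']
        T=T@np.array(i['tool_from_camera']); return K,T[:3,3],T[:3,:3],i
    return K,np.array(i['eye']),np.array(i['orientation']),i
def ray(c,uv,z):
    K,e,R,i=c; d=np.array(i.get('distortion',np.zeros(5)),float).ravel() if i.get('distortion') is not None else np.zeros(5)
    p=cv2.undistortPoints(np.array([[uv]],float),K,d)[0,0]
    v=R@np.array([p[0],-p[1],-1.]); return e+v*(z-e[2])/v[2]
def proj(c,P):
    K,e,R,i=c; p=R.T@(np.array(P)-e); d=i.get('distortion'); d=np.zeros(5) if d is None else np.array(d,float).ravel()
    return cv2.projectPoints(np.array([[p[0],-p[1],-p[2]]]),np.zeros(3),np.zeros(3),K,d)[0].ravel()
E
python3 - <<'E'
from h import *
for n in ['scene','top','wrist']:
    s,im=cap(n,n+'0.png'); print(n,manip.camera_info(n))
print(manip.observe())
E
```

```text
pics
scene {'K': array([[355.96238117,   0.        , 251.14137237],
       [  0.        , 355.96238117, 186.56847692],
       [  0.        ,   0.        ,   1.        ]]), 'eye': array([1.3146521 , 0.53652501, 0.76067171]), 'orientation': array([[-0.60011279, -0.51021606,  0.6160716 ],
       [ 0.79964448, -0.36260193,  0.47863195],
       [-0.02081696,  0.77987141,  0.62559351]])}
top {'K': array([[386.5706022 ,   0.        , 256.08269402],
       [  0.        , 386.5706022 , 192.28260753],
       [  0.        ,   0.        ,   1.        ]]), 'eye': array([ 0.38009346, -0.01568118,  1.20590782]), 'orientation': array([[-0.01453082,  0.98272601, -0.18449513],
       [-0.99983623, -0.0162711 , -0.00792215],
       [-0.01078724,  0.1843498 ,  0.9828015 ]])}
wrist {'K': array([[293.25574815,   0.        , 259.19124865],
       [  0.        , 293.25574815, 191.53492754],
       [  0.        ,   0.        ,   1.        ]]), 'tool_from_camera': array([[ 9.99999711e-01,  8.36851073e-05, -7.55618730e-04,
        -2.04242700e-04],
       [-7.48212533e-04,  2.84424909e-01, -9.58698029e-01,
   
[... 279 characters left out ...]
32e+00, -4.27464682e-06,
        1.39473802e+00, -1.26097307e-01]), 'qd': array([-0.00061911, -0.00280633, -0.00325459,  0.00089229, -0.00167216,
        0.00081446]), 'tau': array([ 1.23505903e-03, -4.97487438e+01, -3.89902496e+01, -2.13161074e-04,
        7.25233040e-03, -5.81978088e-05]), 'position': array([0.18084478, 0.5978737 , 0.30304081]), 'orientation': array([[ 2.89591277e-01, -6.30906504e-04, -9.57150194e-01],
       [ 9.57149155e-01, -1.42348424e-03,  2.89591900e-01],
       [-1.54519363e-03, -9.99998788e-01,  1.91643008e-04]]), 'contact_force': array([ 0.60678974,  0.525852  , -0.10791202]), 'torque': array([0.02405607, 0.01972528, 0.01743485]), 'grip_width': 0.9998374198490517}
```

View pictures.

View pics/scene0.png

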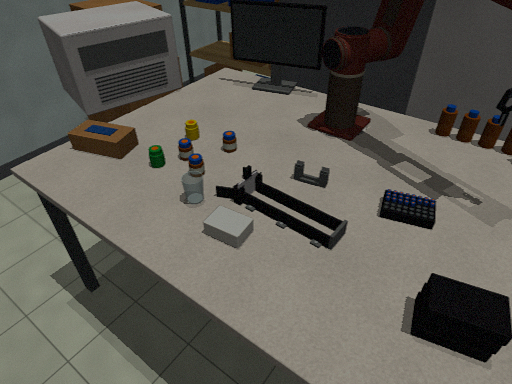

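View pics/top0.png

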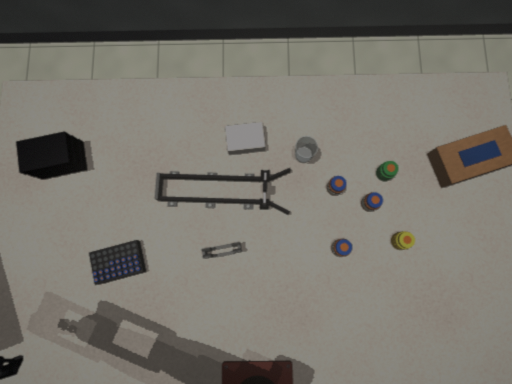

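View pics/wrist0.png

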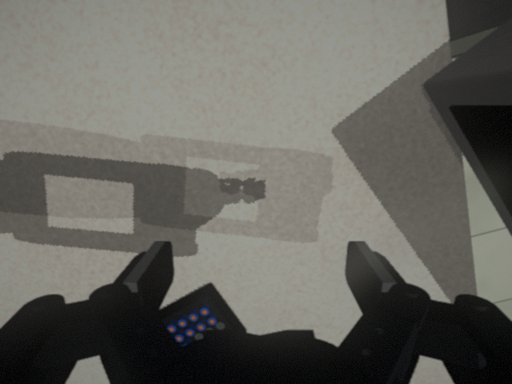

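```bash
python3 - <<'E'
from h import *
s=cv2.imread('pics/scene0.png');t=cv2.imread('pics/top0.png')
cv2.imwrite('pics/c1.png',cv2.resize(t[100:290,150:430],None,fx=2.8,fy=2.8,interpolation=cv2.INTER_CUBIC))
cv2.imwrite('pics/c2.png',cv2.resize(s[100:260,130:350],None,fx=3.5,fy=3.5,interpolation=cv2.INTER_CUBIC))
cs=cam('scene')
for p in [(446,135),(466,140),(488,147),(510,155)]: print(ray(cs,p,0))
E
```

```text
[-0.16383838  0.40090399  0.        ]
[-0.16807498  0.47494254  0.        ]
[-0.16071883  0.55461829  0.        ]
[-0.14625593  0.63064058  0.        ]
```

View pics/c1.png

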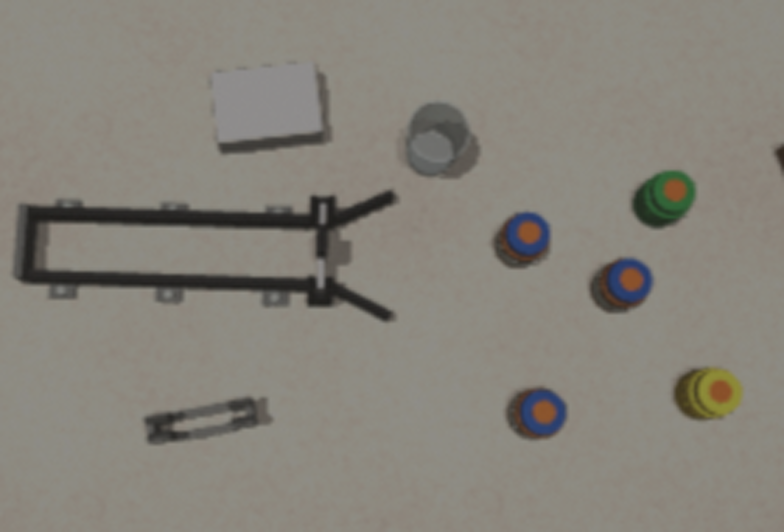

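View pics/c2.png

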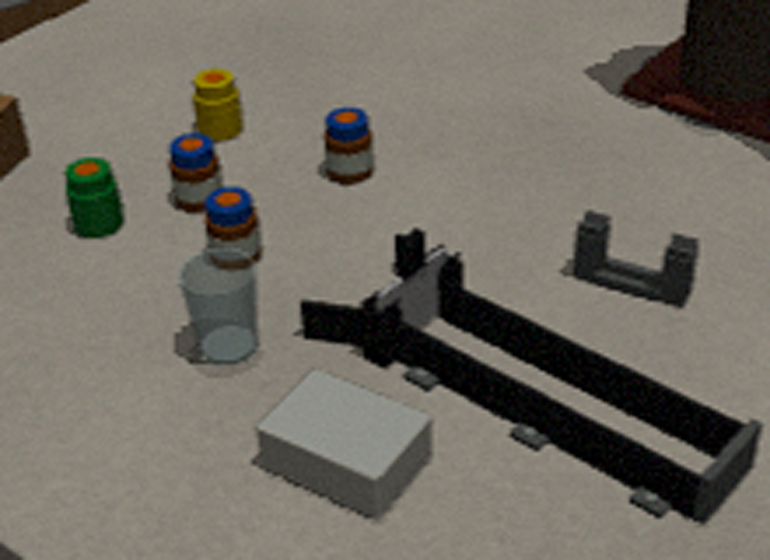

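```bash
python3 - <<'E'
from h import *
s=cv2.imread('pics/scene0.png');t=cv2.imread('pics/top0.png')
cv2.imwrite('pics/c3.png',cv2.resize(s[80:180,400:512],None,fx=5,fy=5,interpolation=cv2.INTER_CUBIC))
ct=cam('top')
h=cv2.cvtColor(t,cv2.COLOR_BGR2HSV)
for nm,lo,hi in [('orange',(3,120,80),(20,255,255))]:
    m=cv2.inRange(h,lo,hi); n,l,st,c=cv2.connectedComponentsWithStats(m)
    for i in range(1,n):
        if st[i,4]>15: print(nm,st[i],c[i].round(1),ray(ct,c[i],.07).round(4))
m=cv2.inRange(h,(100,120,50),(130,255,255)); n,l,st,c=cv2.connectedComponentsWithStats(m)
for i in range(1,n):
    if st[i,4]>30:
        b=(l==i).astype(np.uint8); k=cv2.findContours(b,0,2)[0][0]; (x,y),r=cv2.minEnclosingCircle(k); print('blue',(x,y),r,ray(ct,(x,y),.07).round(4))
# lane
g=t.max(axis=2); m=((g<75)*255).astype(np.uint8)
cv2.imwrite('pics/m.png',cv2.resize(m[150:280,140:310],None,fx=4,fy=4,interpolation=0))
cv2.imwrite('pics/c4.png',cv2.resize(t[150:280,140:310],None,fx=4.5,fy=4.5,interpolation=0))
E
```

```text
orange [ 438  127   74   56 1814] [476.7 154.9] [ 0.6975 -0.6758  0.07  ]
orange [387 164   8   8  44] [390.8 167.4] [ 0.6628 -0.4137  0.07  ]
orange [336 180   7   6  33] [338.6 182.5] [ 0.6191 -0.2543  0.07  ]
orange [372 196   7   7  40] [375.1 199.2] [ 0.5666 -0.3596  0.07  ]
orange [403 236   8   8  52] [406.8 239.5] [ 0.4463 -0.4432  0.07  ]
orange [341 244   7   7  41] [344.  246.8] [ 0.4281 -0.2596  0.07  ]
blue (479.5, 153.0) 19.52572250366211 [ 0.7032 -0.6848  0.07  ]
blue (338.0555419921875, 183.05555725097656) 7.134188175201416 [ 0.6174 -0.2525  0.07  ]
blue (374.34783935546875, 199.78260803222656) 7.389474391937256 [ 0.5649 -0.3573  0.07  ]
blue (343.3390808105469, 246.79884338378906) 7.390313148498535 [ 0.428  -0.2577  0.07  ]
```

View pics/c3.png

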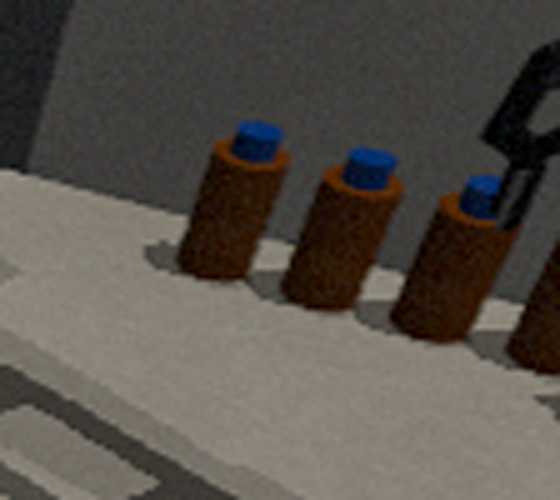

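View pics/c4.png

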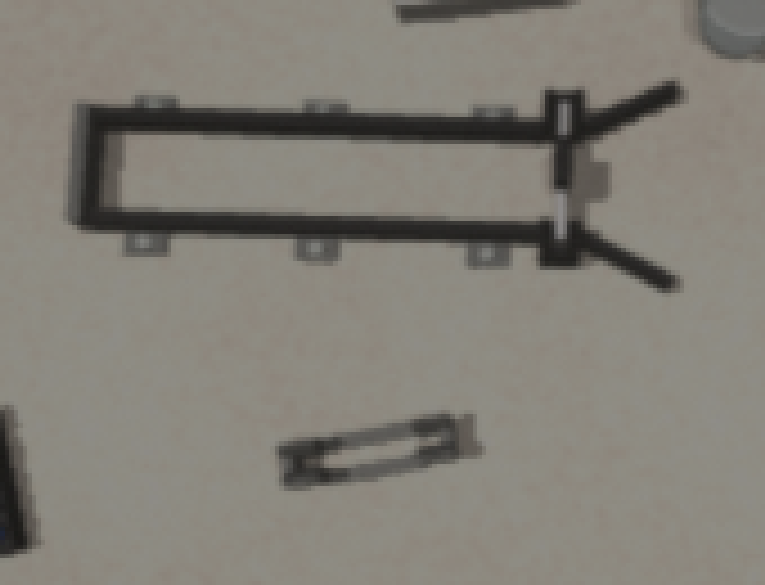

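View pics/m.png

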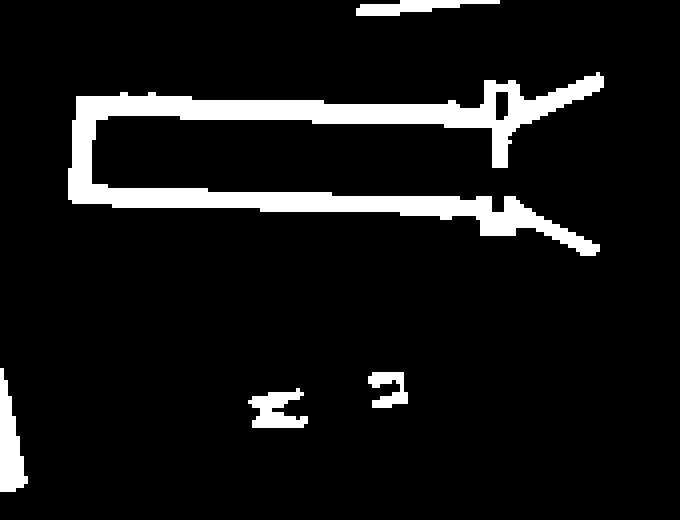

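```bash
python3 - <<'E'
from h import *
ct=cam('top')
P=lambda x,y,z:print((x,y),ray(ct,(140+x/4.5,150+y/4.5),z).round(4))
print('rail far outer');P(95,106,.04);P(540,121,.04)
print('rail near inner');P(120,213,.04);P(540,224,.04)
print('posts corner lane far');P(546,90,.065);P(584,90,.065)
print('near');P(541,250,.065);P(580,250,.065)
print('grip');P(562,138,.11);P(562,190,.11)
print('flare tips');P(682,92,.04);P(676,286,.04)
print('stand posts top');
for a in [(278,441),(285,470),(318,465),(318,440),(412,418),(455,413),(418,440),(458,435)]:P(*a,.065)
t=cv2.imread('pics/top0.png')
cv2.imwrite('pics/c5.png',cv2.resize(t[235:265,195:255],None,fx=12,fy=12,interpolation=cv2.INTER_CUBIC))
E
```

```text
rail far outer
(95, 106) [0.663  0.2878 0.04  ]
(540, 121) [ 0.6472 -0.0191  0.04  ]
rail near inner
(120, 213) [0.5877 0.2683 0.04  ]
(540, 224) [ 0.5755 -0.0179  0.04  ]
posts corner lane far
(546, 90) [ 0.6628 -0.0234  0.065 ]
(584, 90) [ 0.6624 -0.049   0.065 ]
near
(541, 250) [ 0.5538 -0.0182  0.065 ]
(580, 250) [ 0.5534 -0.0441  0.065 ]
grip
(562, 138) [ 0.6197 -0.0329  0.11  ]
(562, 190) [ 0.5856 -0.0322  0.11  ]
flare tips
(682, 92) [ 0.666  -0.1172  0.04  ]
(676, 286) [ 0.5316 -0.1089  0.04  ]
stand posts top
(278, 441) [0.4309 0.1549 0.065 ]
(285, 470) [0.4122 0.1502 0.065 ]
(318, 465) [0.4151 0.1288 0.065 ]
(318, 440) [0.4312 0.1289 0.065 ]
(412, 418) [0.4445 0.0676 0.065 ]
(455, 413) [0.4473 0.0396 0.065 ]
(418, 440) [0.4302 0.0638 0.065 ]
(458, 435) [0.433  0.0377 0.065 ]
```

View pics/c5.png

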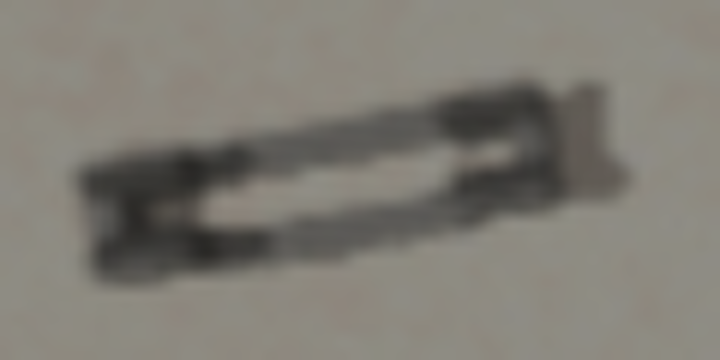

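```bash
cat >> h.py <<'E'
from scipy.spatial.transform import Rotation as Ro
def Rt(yaw):
    a=np.radians(yaw); x=np.array([np.cos(a),np.sin(a),0]); y=np.array([0,0,-1.]); return np.c_[x,y,np.cross(x,y)]
def to(pos,yaw):
    s=manip.observe(); R=np.array(s['orientation'])
    d=R.T@(np.array(pos)-s['position'])/.1; w=Ro.from_matrix(R.T@Rt(yaw)).as_rotvec()/(np.pi/2)
    print('t',round(s['time'],2),'pos',np.round(s['position'],4),'yaw',round(np.degrees(np.arctan2(R[1,0],R[0,0])),2),'| shift',d.round(3),'rot',w.round(3),'F',np.round(s['contact_force'],1),'grip',round(s['grip_width'],3))
E
python3 -c "
from h import *
to([.604,-.033,.3],87.4)"
```

```text
t 0.15 pos [0.1808 0.5979 0.303 ] yaw 73.17 | shift [-4.813  0.037 -5.877] rot [-0.    -0.158 -0.001] F [ 0.6  0.5 -0.1] grip 1.0
```

```bash
R='{"xyz":[[-0.2,0,-0.24],[-0.4,0,-0.48],[-0.6,0,-0.72],[-0.8,0,-0.96],[-0.8,0,-0.98]],"rotation":[[0,0,0],[0,0,0],[0,0,0],[0,0,0],[0,0,0]],"fingers":[1,1,1,1,1]}'; python3 -m inch '{"xyz":[[-0.2,0,-0.24],[-0.4,0,-0.48],[-0.6,0,-0.72],[-0.8,0,-0.96],[-0.8,0,-0.98]],"rotation":[[0,0,0],[0,0,0],[0,0,0],[0,0,0],[0,0,0]],"fingers":[1,1,1,1,1]}'
python3 -c "
from h import *
to([.604,-.033,.3],87.4)"
```

```text
time: 0.65
position: [0.2529, 0.4906, 0.3028]
orientation: [[0.292, -0.0, -0.956], [0.956, -0.003, 0.292], [-0.003, -1.0, -0.0]]
contact_force: [0.4, -0.2, 0.6]
grip_width: 1.0
t 0.65 pos [0.2529 0.4906 0.3028] yaw 73.01 | shift [-3.982  0.042 -4.887] rot [ 0.    -0.16  -0.002] F [ 0.4 -0.2  0.6] grip 1.0
```

```bash
python3 -m inch '{"xyz":[[-0.2,0,-0.25],[-0.4,0,-0.5],[-0.6,0,-0.75],[-0.8,0,-0.98],[-0.8,0,-0.98]],"rotation":[[0,-0.04,0],[0,-0.08,0],[0,-0.12,0],[0,-0.16,0],[0,-0.16,0]],"fingers":[1,1,1,1,1]}' | head -2
python3 -c "
from h import *
to([.604,-.033,.3],87.4)"
```

```text
time: 1.15
position: [0.3246, 0.3837, 0.303]
t 1.15 pos [0.3246 0.3837 0.303 ] yaw 87.32 | shift [-4.032  0.045 -2.986] rot [ 0.    -0.001 -0.002] F [-0.   0.5 -0.6] grip 0.998
```

```bash
python3 -m inch '{"xyz":[[-0.25,0,-0.19],[-0.5,0,-0.38],[-0.75,0,-0.56],[-1.0,0,-0.75],[-1.0,0,-0.75]],"rotation":[[0,0,0],[0,0,0],[0,0,0],[0,0,0],[0,0,0]],"fingers":[1,1,1,1,1]}' | head -2
python3 -m inch '{"xyz":[[-0.25,0,-0.19],[-0.5,0,-0.38],[-0.75,0,-0.56],[-1.0,0,-0.75],[-1.0,0,-0.75]],"rotation":[[0,0,0],[0,0,0],[0,0,0],[0,0,0],[0,0,0]],"fingers":[1,1,1,1,1]}' | head -2
python3 -m inch '{"xyz":[[-0.25,0,-0.19],[-0.5,0,-0.38],[-0.75,0,-0.56],[-1.0,0,-0.75],[-1.0,0,-0.75]],"rotation":[[0,0,0],[0,0,0],[0,0,0],[0,0,0],[0,0,0]],"fingers":[1,1,1,1,1]}' | head -2
python3 -c "
from h import *
to([.604,-.033,.3],87.4)"
```

```text
time: 1.65
position: [0.3962, 0.2791, 0.3034]
time: 2.15
position: [0.4674, 0.1745, 0.3038]
time: 2.65
position: [0.5383, 0.0699, 0.3042]
t 2.65 pos [0.5383 0.0699 0.3042] yaw 86.78 | shift [-0.991  0.047 -0.714] rot [ 0.001 -0.007 -0.003] F [-0.5 -0.   0.6] grip 1.005
```

```bash
python3 -m inch '{"xyz":[[-0.25,0,-0.19],[-0.5,0,-0.38],[-0.75,0,-0.56],[-0.98,0.04,-0.72],[-0.98,0.04,-0.72]],"rotation":[[0,0,0],[0,-0.01,0],[0,-0.01,0],[0,-0.01,0],[0,-0.01,0]],"fingers":[1,1,1,1,1]}' | head -2
python3 -m inch '{"xyz":[[0,0,0],[0,0,0],[0,0,0],[0,0,0],[0,0,0]],"rotation":[[0,0,0],[0,0,0],[0,0,0],[0,0,0],[0,0,0]],"fingers":[1,1,1,1,1]}' | head -2
python3 -c "
from h import *
s,im=cap('wrist','w1.png')
to([.604,-.033,.3],87.4)
c=cam('wrist',s)
print(proj(c,[.604,-.033,.11]))"
```

```text
time: 3.15
position: [0.6055, -0.0322, 0.2998]
time: 3.65
position: [0.6054, -0.0315, 0.3001]
t 3.7 pos [ 0.6054 -0.0317  0.3001] yaw 87.6 | shift [-0.014  0.001  0.014] rot [ 0.001  0.002 -0.003] F [-0.4 -0.2 -0. ] grip 1.001
[258.59277315 184.21290937]
```

View pics/w1.png

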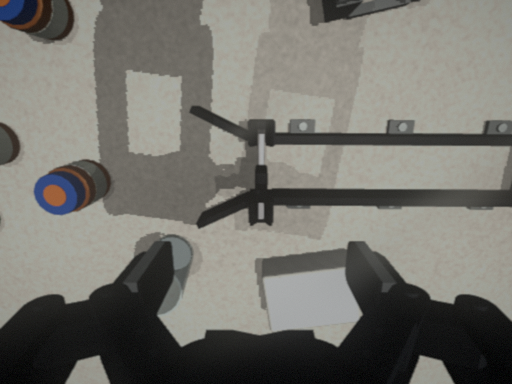

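```bash
python3 -c "
from h import *
t=cv2.imread('pics/w1.png')
t=cv2.convertScaleAbs(t,alpha=2.2,beta=15)
cv2.imwrite('pics/c6.png',cv2.resize(t[100:240,190:300],None,fx=4.2,fy=4.2,interpolation=cv2.INTER_CUBIC))"
```

```text
(no output)
```

View pics/c6.png

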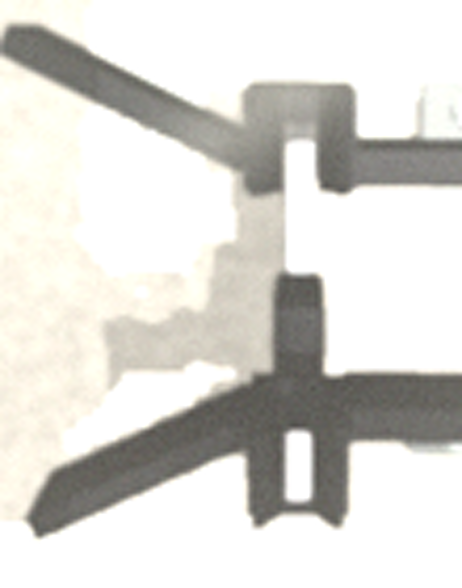

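```bash
python3 -c "
from h import *
# pose at time of picture
s=manip.observe()
c=cam('wrist',s)
q=lambda x,y,z:print((x,y),ray(c,(190+x/4.2,100+y/4.2),z).round(4))
q(299.5,138,.072);q(298.5,502,.072)
print('grip near edge');q(275,305,.11);q(323,305,.11);q(275,275,.072);q(323,275,.072)
print('post');q(245,85,.065);q(355,85,.065);q(255,523,.065);q(340,523,.065)
print('rail');q(355,142,.04);
q=lambda x,y,z:print((x,y),ray(c,(x,y),z).round(4))
q(300,134.5,.04);q(508,134.5,.04);q(508,144,.04);q(300,190,.04);q(508,190,.04)
"
```

```text
(299.5, 138) [ 0.5613 -0.0289  0.072 ]
(298.5, 502) [ 0.6543 -0.0328  0.072 ]
grip near edge
(275, 305) [ 0.593  -0.0355  0.11  ]
(323, 305) [ 0.5934 -0.0252  0.11  ]
(275, 275) [ 0.5941 -0.0362  0.072 ]
(323, 275) [ 0.5946 -0.0244  0.072 ]
post
(245, 85) [ 0.5488 -0.0415  0.065 ]
(355, 85) [ 0.5499 -0.015   0.065 ]
(255, 523) [ 0.6627 -0.0448  0.065 ]
(340, 523) [ 0.6636 -0.0221  0.065 ]
rail
(355, 142) [ 0.5659 -0.0143  0.04  ]
(300, 134.5) [0.5678 0.0139 0.04  ]
(508, 134.5) [0.5773 0.2437 0.04  ]
(508, 144) [0.5879 0.2457 0.04  ]
(300, 190) [0.6319 0.0138 0.04  ]
(508, 190) [0.6418 0.2564 0.04  ]
```

```bash
python3 -c "
from h import *
to([.6075,-.0308,.150],87.6)"
```

```text
t 3.7 pos [ 0.6054 -0.0317  0.3001] yaw 87.6 | shift [ 0.016  1.501 -0.019] rot [ 0.001  0.    -0.003] F [-0.4 -0.2 -0. ] grip 1.001
```

```bash
python3 -m inch '{"xyz":[[0.01,0.2,-0.02],[0.01,0.4,-0.02],[0.01,0.6,-0.02],[0.01,0.8,-0.02],[0.01,1.0,-0.02]],"rotation":[[0,0,0],[0,0,0],[0,0,0],[0,0,0],[0,0,0]],"fingers":[1,1,1,1,1]}' | head -2
python3 -c "
from h import *
to([.6075,-.0308,.150],87.6)"
```

```text
time: 4.2
position: [0.6075, -0.0312, 0.1994]
t 4.2 pos [ 0.6075 -0.0312  0.1994] yaw 87.59 | shift [0.006 0.494 0.001] rot [ 0.001 -0.    -0.003] F [0.2 0.3 0.5] grip 1.0
```

```bash
python3 -m inch '{"xyz":[[0.01,0.15,0],[0.01,0.3,0],[0.01,0.4,0],[0.01,0.5,0],[0.01,0.5,0]],"rotation":[[0,0,0],[0,0,0],[0,0,0],[0,0,0],[0,0,0]],"fingers":[1,1,1,1,0.3]}' | head -2
python3 -m inch '{"xyz":[[0,0,0],[0,0,0],[0,0,0],[0,0,0],[0,0,0]],"rotation":[[0,0,0],[0,0,0],[0,0,0],[0,0,0],[0,0,0]],"fingers":[-0.3,-0.6,-1,-1,-1]}'
python3 -m inch '{"xyz":[[0,0,0],[0,0,0],[0,0,0],[0,0,0],[0,0,0]],"rotation":[[0,0,0],[0,0,0],[0,0,0],[0,0,0],[0,0,0]],"fingers":[-1,-1,-1,-1,-1]}'
python3 -c "
from h import *
cap('wrist','w2.png')
to([.6075,-.0308,.150],87.6)"
```

```text
time: 4.7
position: [0.6069, -0.0303, 0.148]
time: 5.2
position: [0.6074, -0.0304, 0.1487]
orientation: [[0.042, 0.001, -0.999], [0.999, -0.004, 0.042], [-0.004, -1.0, -0.001]]
contact_force: [-0.6, -0.8, 3.2]
grip_width: 0.132
time: 5.7
position: [0.6075, -0.0304, 0.1488]
orientation: [[0.042, 0.001, -0.999], [0.999, -0.004, 0.042], [-0.004, -1.0, -0.001]]
contact_force: [-0.0, -0.5, 0.5]
grip_width: 0.132
t 5.75 pos [ 0.6074 -0.0303  0.1488] yaw 87.59 | shift [-0.005 -0.012 -0.001] rot [ 0.    -0.    -0.003] F [ 0.1  0.3 -0.3] grip 0.132
```

View pics/w2.png

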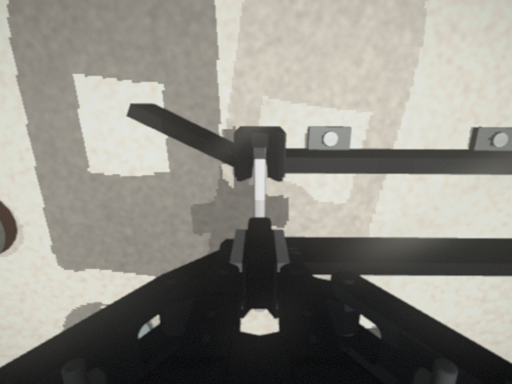

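```bash
python3 -m inch '{"xyz":[[0,-0.1,0],[0,-0.25,0],[0,-0.45,0],[0,-0.7,0],[0,-1.0,0]],"rotation":[[0,0,0],[0,0,0],[0,0,0],[0,0,0],[0,0,0]],"fingers":[-1,-1,-1,-1,-1]}'
python3 -c "
from h import *
to([.43,.095,.27],10.3)"
```

```text
time: 6.25
position: [0.6069, -0.0299, 0.2501]
orientation: [[0.042, -0.0, -0.999], [0.999, -0.004, 0.042], [-0.004, -1.0, 0.0]]
contact_force: [0.4, -0.1, -1.1]
grip_width: 0.133
t 6.25 pos [ 0.6069 -0.0299  0.2501] yaw 87.59 | shift [ 1.172 -0.204  1.82 ] rot [ 0.002  0.859 -0.002] F [ 0.4 -0.1 -1.1] grip 0.133
```

```bash
python3 -c "
from h import *
to([.443,.025,.28],10.3)"; python3 -m inch '{"xyz":[[0.05,-0.05,0.2],[0.1,-0.1,0.4],[0.15,-0.15,0.6],[0.2,-0.2,0.8],[0.25,-0.25,1.0]],"rotation":[[0,0.08,0],[0,0.16,0],[0,0.25,0],[0,0.34,0],[0,0.43,0]],"fingers":[-1,-1,-1,-1,-1]}'
python3 -c "
from h import *
to([.443,.025,.28],10.3)"
```

```text
t 6.25 pos [ 0.6069 -0.0299  0.2501] yaw 87.59 | shift [ 0.478 -0.301  1.661] rot [ 0.002  0.859 -0.002] F [ 0.4 -0.1 -1.1] grip 0.133
time: 6.75
position: [0.5074, -0.0004, 0.2765]
orientation: [[0.662, 0.001, -0.75], [0.75, -0.004, 0.662], [-0.002, -1.0, -0.004]]
contact_force: [-0.8, -0.4, -1.7]
grip_width: 0.132
t 6.75 pos [ 5.074e-01 -4.000e-04  2.765e-01] yaw 48.55 | shift [-0.236 -0.036  0.65 ] rot [ 0.003  0.425 -0.001] F [-0.8 -0.4 -1.7] grip 0.132
```

```bash
python3 -m inch '{"xyz":[[-0.05,0,0.15],[-0.1,-0.02,0.3],[-0.15,-0.04,0.45],[-0.2,-0.04,0.6],[-0.24,-0.04,0.65]],"rotation":[[0,0.08,0],[0,0.16,0],[0,0.25,0],[0,0.34,0],[0,0.425,0]],"fingers":[-1,-1,-1,-1,-1]}' | head -1
python3 -m inch '{"xyz":[[0,0,0],[0,0,0],[0,0,0],[0,0,0],[0,0,0]],"rotation":[[0,0.02,0],[0,0.02,0],[0,0.02,0],[0,0.02,0],[0,0.02,0]],"fingers":[-1,-1,-1,-1,-1]}' | head -1
python3 -c "
from h import *
cap('wrist','w3.png')
to([.443,.025,.28],10.3)
t=cv2.imread('pics/w3.png')
t=cv2.convertScaleAbs(t,alpha=2.2,beta=15)
cv2.imwrite('pics/c7.png',cv2.resize(t[40:190,170:370],None,fx=4,fy=4,interpolation=cv2.INTER_CUBIC))"
```

```text
time: 7.25
time: 7.75
t 7.8 pos [0.4419 0.0252 0.2818] yaw 8.23 | shift [ 0.01   0.018 -0.004] rot [ 0.003 -0.023  0.001] F [-0.5 -0.9 -2.3] grip 0.13
```

View pics/w3.png

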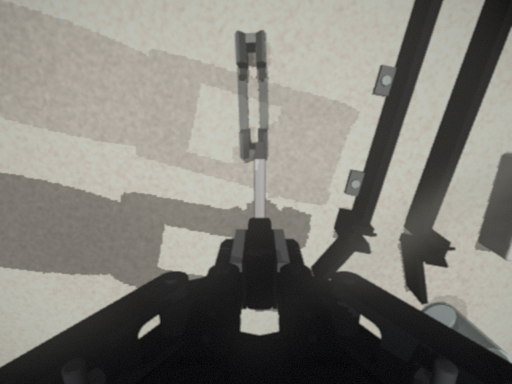

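View pics/c7.png

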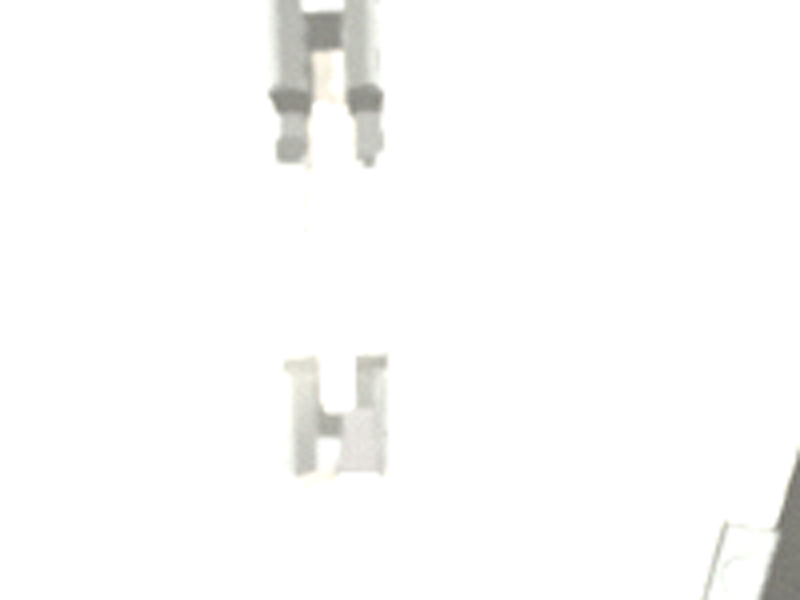

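```bash
python3 -c "
from h import *
t=cv2.imread('pics/w3.png')
t=cv2.convertScaleAbs(t,alpha=1.2,beta=0)
cv2.imwrite('pics/c8.png',cv2.resize(t[20:170,220:290],None,fx=4,fy=4,interpolation=cv2.INTER_CUBIC))"
```

```text
(no output)
```

View pics/c8.png

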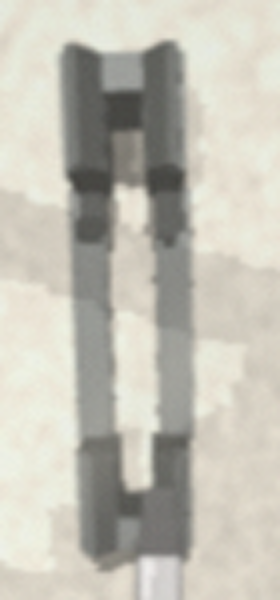

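```bash
python3 -c "
from h import *
s=manip.observe()
c=cam('wrist',s)
q=lambda x,y,z:print((x,y),ray(c,(220+x/4,20+y/4),z).round(4))
print('far outer');q(62,42,.065);q(183,46,.065)
print('far inner');q(68,168,.065);q(185,168,.065);q(106,168,.065);q(147,168,.065)
print('near inner');q(82,437,.065);q(190,437,.065);q(120,437,.065);q(154,437,.065)
print('near outer');q(98,562,.065);
print('gap far outer');q(102,50,.065);q(144,50,.065);
print('plate');q(135,556,.134)
"
```

```text
far outer
(62, 42) [0.4034 0.1542 0.065 ]
(183, 46) [0.4297 0.1572 0.065 ]
far inner
(68, 168) [0.4078 0.1292 0.065 ]
(185, 168) [0.4338 0.133  0.065 ]
(106, 168) [0.4162 0.1304 0.065 ]
(147, 168) [0.4253 0.1317 0.065 ]
near inner
(82, 437) [0.4183 0.0707 0.065 ]
(190, 437) [0.4439 0.0744 0.065 ]
(120, 437) [0.4273 0.072  0.065 ]
(154, 437) [0.4354 0.0732 0.065 ]
near outer
(98, 562) [0.426  0.0412 0.065 ]
gap far outer
(102, 50) [0.4122 0.1539 0.065 ]
(144, 50) [0.4213 0.1552 0.065 ]
plate
(135, 556) [0.4342 0.0567 0.134 ]
```

```bash
python3 -c "
from h import *
to([.4264,.1,.24],10.2)"
```

```text
t 7.8 pos [0.4419 0.0252 0.2818] yaw 8.23 | shift [-0.047  0.414  0.764] rot [ 0.003 -0.022  0.001] F [-0.5 -0.9 -2.3] grip 0.13
```

```bash
python3 -m inch '{"xyz":[[-0.01,0,0.2],[-0.02,0,0.4],[-0.04,0,0.6],[-0.05,0.1,0.76],[-0.05,0.25,0.76]],"rotation":[[0,-0.01,0],[0,-0.02,0],[0,-0.02,0],[0,-0.02,0],[0,-0.022,0]],"fingers":[-1,-1,-1,-1,-1]}' | head -1
python3 -m inch '{"xyz":[[0,0.05,0],[0,0.1,0],[0,0.15,0],[0,0.15,0],[0,0.15,0]],"rotation":[[0,0,0],[0,0,0],[0,0,0],[0,0,0],[0,0,0]],"fingers":[-1,-1,-1,-1,-1]}' | head -1
python3 -c "
from h import *
cap('wrist','w4.png'); cap('scene','s4.png')
to([.4264,.1,.24],10.2)
t=cv2.imread('pics/s4.png')
cv2.imwrite('pics/c9.png',cv2.resize(t[100:220,250:370],None,fx=5,fy=5,interpolation=cv2.INTER_CUBIC))"
```

```text
time: 8.3
time: 8.8
t 8.9 pos [0.4268 0.101  0.2424] yaw 10.32 | shift [-0.005  0.024 -0.009] rot [0.003 0.001 0.003] F [ 0.4  0.4 -1.8] grip 0.13
```

View pics/w4.png

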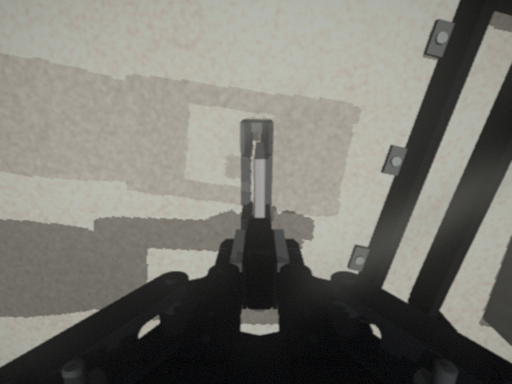

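View pics/c9.png

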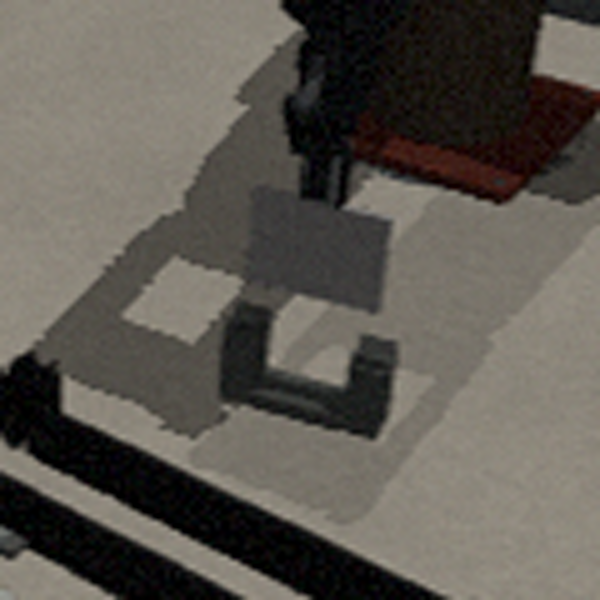

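```bash
python3 -c "
from h import *
t=cv2.imread('pics/w4.png')
t=cv2.convertScaleAbs(t,alpha=1.5,beta=10)
cv2.imwrite('pics/c10.png',cv2.resize(t[105:225,215:305],None,fx=6,fy=5,interpolation=cv2.INTER_CUBIC))"
```

View pics/c10.png

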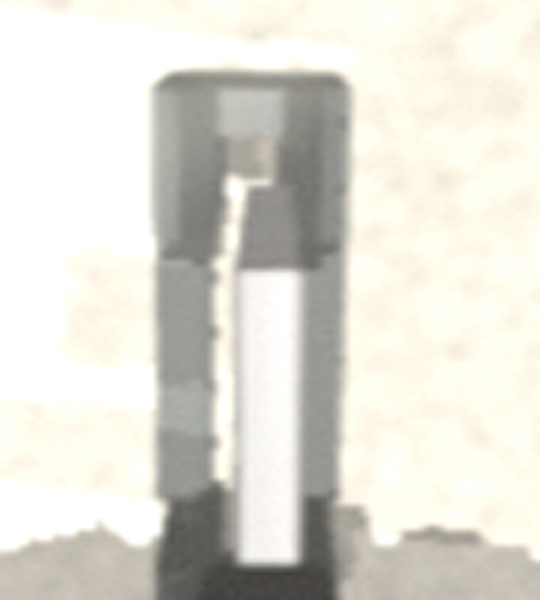

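```bash
python3 -c "
from h import *
s=manip.observe(); c=cam('wrist',s)
R=np.array(s['orientation'])
q=lambda x,y,z:print((x,y),(R.T@(ray(c,(215+x/6,105+y/5),z)-s['position'])*1000).round(1))
q(251,75,.065);q(250.5,135,.065);q(251,260,.062);q(247.5,497,.065)
q(269,185,.094);q(270,270,.166);q(270,400,.166)
to([.4244,.1005,.2],10.3)
"
```

```text
(251, 75) [ -1.3 177.2  59.9]
(250.5, 135) [ -1.4 177.2  50.2]
(251, 260) [ -1.4 180.3  28.8]
(247.5, 497) [ -2.  177.5 -13.3]
(269, 185) [  1.1 148.3  45.5]
(270, 270) [ 1.  76.3 45.7]
(270, 400) [ 1.  76.3 32.1]
t 8.9 pos [0.4268 0.101  0.2424] yaw 10.32 | shift [-0.026  0.424  0.001] rot [0.003 0.    0.003] F [ 0.4  0.4 -1.8] grip 0.13
```

```bash
python3 -m inch '{"xyz":[[-0.027,0,0.012],[-0.027,0,0.012],[-0.027,0.1,0.012],[-0.027,0.2,0.012],[-0.027,0.3,0.012]],"rotation":[[0,0,0],[0,0,0],[0,0,0],[0,0,0],[0,0,0]],"fingers":[-1,-1,-1,-1,-1]}'
python3 -c "
from h import *
to([.4244,.1005,.2],10.3)
cap('wrist','w5.png')
t=cv2.imread('pics/w5.png')
t=cv2.convertScaleAbs(t,alpha=1.5,beta=10)
cv2.imwrite('pics/c11.png',cv2.resize(t[85:225,215:305],None,fx=6,fy=4,interpolation=cv2.INTER_CUBIC))"
```

```text
time: 9.4
position: [0.4237, 0.1015, 0.2111]
orientation: [[0.984, 0.004, -0.179], [0.179, -0.003, 0.984], [0.004, -1.0, -0.004]]
contact_force: [0.7, -1.0, -2.7]
grip_width: 0.133
t 9.4 pos [0.4237 0.1015 0.2111] yaw 10.32 | shift [ 0.005  0.111 -0.011] rot [0.003 0.    0.002] F [ 0.7 -1.  -2.7] grip 0.133
```

View pics/c11.png

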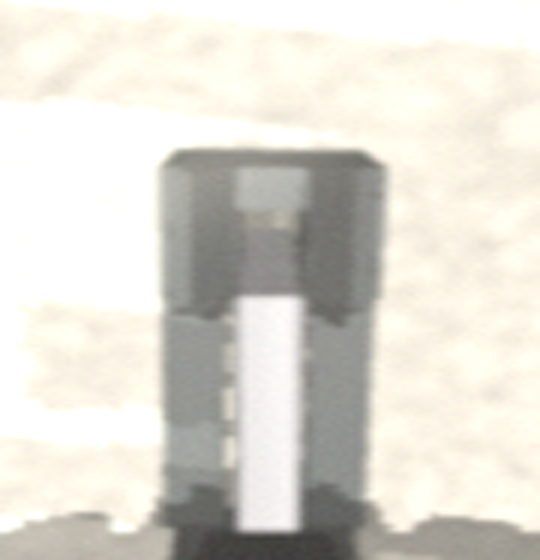

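```bash
python3 -m inch '{"xyz":[[0,0.08,0],[0,0.16,0],[0,0.24,0],[0,0.32,0],[0,0.4,0]],"rotation":[[0,0,0],[0,0,0],[0,0,0],[0,0,0],[0,0,0]],"fingers":[-1,-1,-1,-1,-1]}'
python3 -c "
from h import *
to([.4237,.1015,.149],10.3)"
```

```text
time: 9.95
position: [0.4229, 0.1013, 0.1688]
orientation: [[0.984, 0.002, -0.179], [0.179, -0.003, 0.984], [0.001, -1.0, -0.004]]
contact_force: [1.2, 0.1, -1.7]
grip_width: 0.138
t 9.95 pos [0.4229 0.1013 0.1688] yaw 10.31 | shift [0.008 0.198 0.001] rot [0.002 0.    0.001] F [ 1.2  0.1 -1.7] grip 0.138
```

```bash
python3 -m inch '{"xyz":[[0,0.05,0],[0,0.1,0],[0,0.15,0],[0,0.19,0],[0,0.205,0]],"rotation":[[0,0,0],[0,0,0],[0,0,0],[0,0,0],[0,0,0]],"fingers":[-1,-1,-1,-1,-1]}'
python3 -m inch '{"xyz":[[0,0,0],[0,0,0],[0,0,0],[0,0,0],[0,0,0]],"rotation":[[0,0,0],[0,0,0],[0,0,0],[0,0,0],[0,0,0]],"fingers":[-1,-1,-1,-1,-1]}'

```

```text
time: 10.45
position: [0.4233, 0.1011, 0.1487]
orientation: [[0.984, 0.002, -0.179], [0.179, -0.004, 0.984], [0.001, -1.0, -0.004]]
contact_force: [-3.3, -1.2, 13.9]
grip_width: 0.133
time: 10.95
position: [0.4232, 0.1011, 0.1488]
orientation: [[0.984, 0.002, -0.179], [0.179, -0.004, 0.984], [0.001, -1.0, -0.004]]
contact_force: [-0.7, 0.2, 2.2]
grip_width: 0.13
```

```bash
python3 -m inch '{"xyz":[[0,0,0],[0,0,0],[0,0,0],[0,0,0],[0,-0.05,0]],"rotation":[[0,0,0],[0,0,0],[0,0,0],[0,0,0],[0,0,0]],"fingers":[0,0.5,1,1,1]}'
python3 -m inch '{"xyz":[[0,-0.2,0],[0,-0.4,0],[0,-0.6,0],[0,-0.8,0],[0,-1.0,0]],"rotation":[[0,0,0],[0,0,0],[0,0,0],[0,0,0],[0,0,0]],"fingers":[1,1,1,1,1]}'
python3 -c "
from h import *
cap('wrist','w6.png'); cap('scene','s6.png'); cap('top','t6.png')
to([.4237,.1015,.149],10.3)
t=cv2.imread('pics/s6.png')
cv2.imwrite('pics/c12.png',cv2.resize(t[100:220,250:370],None,fx=5,fy=5,interpolation=cv2.INTER_CUBIC))"
```

```text
time: 11.45
position: [0.4227, 0.1011, 0.1533]
orientation: [[0.984, 0.0, -0.179], [0.179, -0.004, 0.984], [-0.0, -1.0, -0.004]]
contact_force: [-0.1, 0.2, 0.4]
grip_width: 0.963
time: 11.95
position: [0.4226, 0.1015, 0.2545]
orientation: [[0.984, 0.001, -0.179], [0.179, -0.004, 0.984], [0.0, -1.0, -0.004]]
contact_force: [-1.2, -0.0, 0.3]
grip_width: 0.996
t 12.1 pos [0.4235 0.1016 0.2548] yaw 10.32 | shift [-0.002  1.058  0.004] rot [0.003 0.    0.002] F [0.6 0.4 0.1] grip 1.003
```

View pics/c12.png

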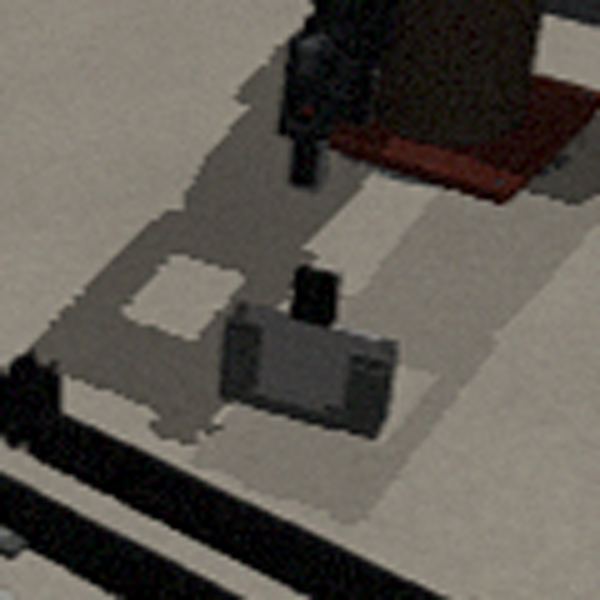

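View pics/t6.png

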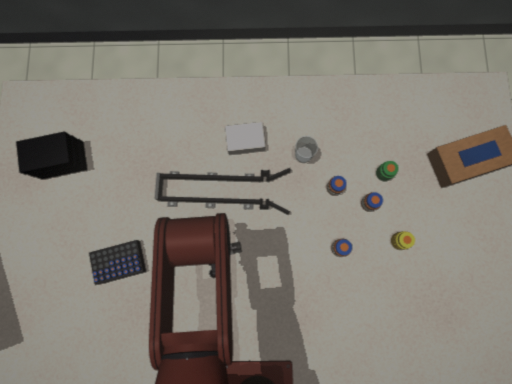

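View pics/w6.png

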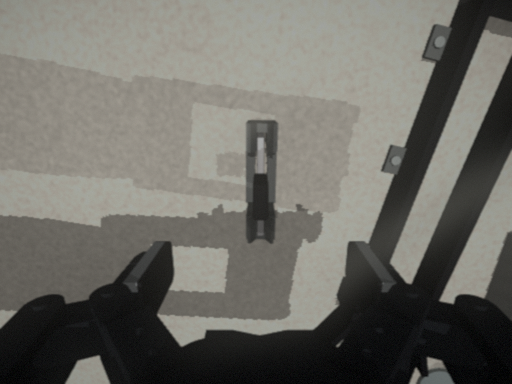

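```bash
python3 -c "
from h import *
to([.58,-.25,.28],87.6)"; python3 -m inch '{"xyz":[[0,-0.05,-0.15],[0,-0.1,-0.35],[0,-0.15,-0.55],[0,-0.2,-0.75],[0,-0.25,-1.0]],"rotation":[[0,-0.05,0],[0,-0.1,0],[0,-0.18,0],[0,-0.26,0],[0,-0.34,0]],"fingers":[1,1,1,1,1]}' | head -2;  python3 -c "
from h import *
to([.58,-.25,.28],87.6)"
```

```text
t 12.1 pos [0.4235 0.1016 0.2548] yaw 10.32 | shift [ 0.91  -0.234 -3.74 ] rot [ 0.004 -0.859 -0.   ] F [0.6 0.4 0.1] grip 1.003
time: 12.6
position: [0.4407, 0.0029, 0.2788]
t 12.6 pos [0.4407 0.0029 0.2788] yaw 41.25 | shift [-6.210e-01 -1.000e-03 -2.819e+00] rot [ 0.002 -0.515 -0.001] F [ 0.4 -0.4 -1.1] grip 1.0
```

```bash
python3 -m inch '{"xyz":[[0,0,-0.2],[0,0,-0.4],[-0.1,0,-0.6],[-0.1,0,-0.8],[-0.2,0,-1.0]],"rotation":[[0,-0.09,0],[0,-0.18,0],[0,-0.27,0],[0,-0.36,0],[0,-0.45,0]],"fingers":[1,1,1,1,1]}' | head -2;  python3 -c "
from h import *
to([.58,-.25,.28],87.6)"
```

```text
time: 13.1
position: [0.4917, -0.0858, 0.2776]
t 13.1 pos [ 0.4917 -0.0858  0.2776] yaw 82.11 | shift [-1.505 -0.021 -1.1  ] rot [ 0.    -0.061 -0.001] F [-0.8  0.8 -0.2] grip 1.001
```

```bash
python3 -m inch '{"xyz":[[-0.2,0,-0.15],[-0.4,0,-0.3],[-0.6,0,-0.4],[-0.8,0,-0.5],[-0.8,0,-0.5]],"rotation":[[0,-0.03,0],[0,-0.06,0],[0,-0.06,0],[0,-0.06,0],[0,-0.06,0]],"fingers":[1,1,1,1,1]}' | head -2; python3 -m inch '{"xyz":[[-0.2,0,-0.15],[-0.4,0,-0.3],[-0.6,0,-0.4],[-0.7,0,-0.5],[-0.7,0,-0.5]],"rotation":[[0,0,0],[0,0,0],[0,0,0],[0,0,0],[0,0,0]],"fingers":[1,1,1,1,1]}' | head -2;  python3 -c "
from h import *
cap('wrist','w7.png')
to([.58,-.25,.28],87.6)"
```

```text
time: 13.6
position: [0.5301, -0.1739, 0.2759]
time: 14.1
position: [0.5769, -0.2464, 0.2744]
t 14.15 pos [ 0.5764 -0.2456  0.2745] yaw 87.35 | shift [-0.042 -0.055 -0.037] rot [-0.003 -0.003 -0.   ] F [-0.3  1.  -0.5] grip 1.001
```

View pics/w7.png

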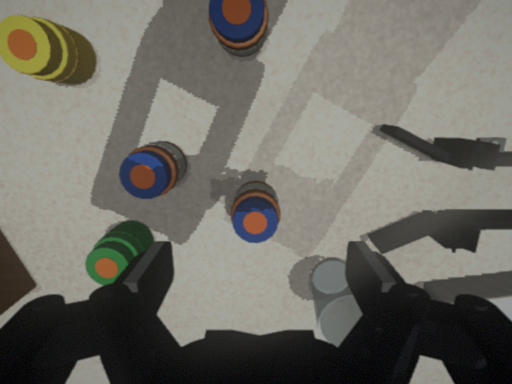

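```bash
cat >> h.py <<'E'
def jars(fn='jw.png',minA=60,fromfile=None,s=None):
    if s is None: s,im=cap('wrist',fn)
    else: im=cv2.imread('pics/'+fn)[:,:,::-1]
    c=cam('wrist',s); h=cv2.cvtColor(np.ascontiguousarray(im[:,:,::-1]),cv2.COLOR_BGR2HSV)
    b=cv2.inRange(h,(100,110,40),(130,255,255))
    n,l,st,ce=cv2.connectedComponentsWithStats(b)
    for i in range(1,n):
        if st[i,4]<minA: continue
        k=max(cv2.findContours((l==i).astype(np.uint8),0,2)[0],key=cv2.contourArea)
        (u,v),r=cv2.minEnclosingCircle(k)
        el=cv2.fitEllipse(cv2.convexHull(k)) if len(k)>5 else None
        # orange inside
        x,y,w,hh=st[i,:4]; o=cv2.inRange(h[y:y+hh,x:x+w],(3,120,60),(20,255,255)); M=cv2.moments(o)
        P=ray(c,(M['m10']/M['m00']+x,M['m01']/M['m00']+y),.07) if M['m00']>0 else None
        print('blue px',(round(u),round(v)),'r',round(r,1),'circ',ray(c,(u,v),.07).round(4),'orange',None if P is None else P.round(4))
E
python3 -c "
from h import *
jars('w7.png',s=manip.observe())"
```

```text
blue px (236, 11) r 28.2 circ [ 0.4293 -0.2581  0.07  ] orange [ 0.4314 -0.2582  0.07  ]
blue px (144, 175) r 24.1 circ [ 0.5634 -0.356   0.07  ] orange [ 0.5639 -0.3561  0.07  ]
blue px (255, 220) r 22.1 circ [ 0.6149 -0.252   0.07  ] orange [ 0.6168 -0.2522  0.07  ]
```

```bash
python3 -c "
from h import *
to([.6165,-.252,.095],87.6)"
```

```text
t 14.15 pos [ 0.5764 -0.2456  0.2745] yaw 87.35 | shift [-0.044  1.793 -0.41 ] rot [-0.003 -0.003 -0.   ] F [-0.3  1.  -0.5] grip 1.001
```

```bash
python3 -m inch '{"xyz":[[-0.02,0.2,-0.2],[-0.04,0.4,-0.41],[-0.044,0.6,-0.41],[-0.044,0.8,-0.41],[-0.044,0.9,-0.41]],"rotation":[[0,-0.003,0],[0,-0.003,0],[0,-0.003,0],[0,-0.003,0],[0,-0.003,0]],"fingers":[1,1,1,1,1]}' | head -2;  python3 -c "
from h import *
to([.6165,-.252,.095],87.6)"
```

```text
time: 14.65
position: [0.6154, -0.2499, 0.1814]
t 14.65 pos [ 0.6154 -0.2499  0.1814] yaw 87.68 | shift [-0.022  0.864 -0.019] rot [-0.005  0.001  0.001] F [-1.3 -0.2 -0.1] grip 1.002
```

```bash
python3 -m inch '{"xyz":[[-0.022,0.2,-0.02],[-0.022,0.4,-0.02],[-0.022,0.6,-0.02],[-0.022,0.75,-0.02],[-0.022,0.86,-0.02]],"rotation":[[0,0,0],[0,0,0],[0,0,0],[0,0,0],[0,0,0]],"fingers":[1,1,1,1,1]}' | head -2; python3 -m inch '{"xyz":[[0,0,0],[0,0,0],[0,0,0],[0,0,0],[0,0,0]],"rotation":[[0,0,0],[0,0,0],[0,0,0],[0,0,0],[0,0,0]],"fingers":[0.5,0.2,0,-0.3,-0.6]}' ;python3 -m inch '{"xyz":[[0,0,0],[0,0,0],[0,0,0],[0,0,0],[0,0,0]],"rotation":[[0,0,0],[0,0,0],[0,0,0],[0,0,0],[0,0,0]],"fingers":[-1,-1,-1,-1,-1]}' ; python3 -c "
from h import *
to([.6165,-.252,.095],87.6)
cap('wrist','w8.png')"
```

```text
time: 15.15
position: [0.6161, -0.2512, 0.0943]
time: 15.65
position: [0.6168, -0.2516, 0.0957]
orientation: [[0.04, -0.007, -0.999], [0.999, 0.002, 0.04], [0.002, -1.0, 0.007]]
contact_force: [0.8, 0.6, 3.4]
grip_width: 0.616
time: 16.15
position: [0.6168, -0.2516, 0.0957]
orientation: [[0.04, -0.007, -0.999], [0.999, 0.002, 0.04], [0.002, -1.0, 0.007]]
contact_force: [0.5, 0.0, 0.6]
grip_width: 0.615
t 16.15 pos [ 0.6168 -0.2516  0.0957] yaw 87.7 | shift [-0.004  0.007  0.003] rot [-0.005  0.001  0.001] F [0.5 0.  0.6] grip 0.615
```

View pics/w8.png

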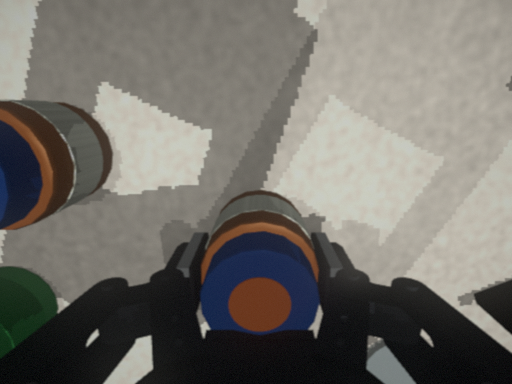

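```bash
python3 -m inch '{"xyz":[[0.15,0,0.05],[0.35,0,0.1],[0.6,0,0.16],[0.8,0,0.185],[1.0,0,0.185]],"rotation":[[0,0,0],[0,0,0],[0,0,0],[0,0,0],[0,0,0]],"fingers":[-1,-1,-1,-1,-1]}'; python3 -c "
from h import *
to([.6075,-.031,.0957],87.6)"
```

```text
time: 16.7
position: [0.6016, -0.1491, 0.0957]
orientation: [[0.04, -0.008, -0.999], [0.999, 0.002, 0.04], [0.002, -1.0, 0.008]]
contact_force: [0.3, -0.0, -2.0]
grip_width: 0.619
t 16.7 pos [ 0.6016 -0.1491  0.0957] yaw 87.71 | shift [ 1.182  0.003 -0.012] rot [-0.005  0.001  0.001] F [ 0.3 -0.  -2. ] grip 0.619
```

```bash
python3 -c "
from h import *
s,_=cap('wrist','w9.png')
"
```

```text
(no output)
```

View pics/w9.png

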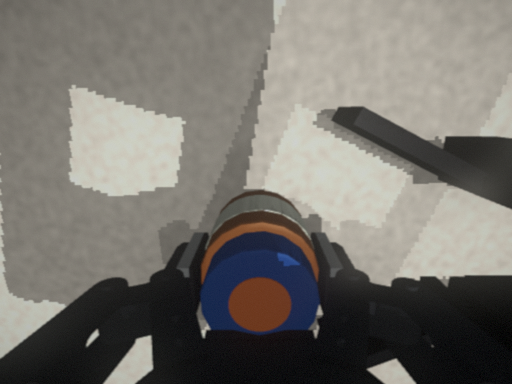

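```bash
python3 -c "
from h import *
R=Rt(87.6)@Ro.from_rotvec(np.array([.001,0,-.003])*np.pi/2).as_matrix().T
c=cam('wrist',dict(orientation=R,position=np.array([.6054,-.0317,.3001])))
g=cv2.cvtColor(cv2.imread('pics/w1.png'),cv2.COLOR_BGR2GRAY).astype(float)
o=np.array([.6075,-.031]); e=np.array([np.cos(np.radians(87.6)),np.sin(np.radians(87.6))]); n=np.array([-e[1],e[0]])
for u in range(285,510,25):
    col=g[120:215,u-2:u+3].mean(1); t=(col.min()+np.median(col[35:60]))/2
    d=col<t; tr=[120+i+.5 for i in range(len(d)-1) if d[i]!=d[i+1]]
    print(u,[(v,*[round(1000*float(x),1) for x in ((ray(c,(u,v),.04)[:2]-o)@e,(ray(c,(u,v),.04)[:2]-o)@n)]) for v in tr])
"
```

```text
285 [(132.5, 26.4, 43.6), (143.5, 26.7, 31.5), (187.5, 28.0, -19.6), (205.5, 28.6, -41.9)]
310 [(132.5, 54.1, 43.6), (144.5, 54.7, 30.4), (187.5, 57.2, -19.6), (205.5, 58.3, -41.9)]
335 [(132.5, 81.7, 43.7), (144.5, 82.7, 30.4), (188.5, 86.5, -20.8), (205.5, 88.0, -41.8)]
360 [(132.5, 109.3, 43.7), (144.5, 110.6, 30.5), (188.5, 115.6, -20.7), (205.5, 117.7, -41.8)]
385 [(132.5, 136.9, 43.7), (144.5, 138.5, 30.5), (188.5, 144.8, -20.7), (207.5, 147.7, -44.2)]
410 [(120.5, 162.6, 56.6), (144.5, 166.4, 30.5), (188.5, 173.9, -20.7), (205.5, 177.0, -41.7)]
435 [(133.5, 192.2, 42.6), (145.5, 194.5, 29.4), (188.5, 203.1, -20.6), (205.5, 206.7, -41.6)]
460 [(133.5, 219.8, 42.6), (145.5, 222.4, 29.4), (189.5, 232.4, -21.8), (205.5, 236.3, -41.6)]
485 [(121.5, 244.5, 55.6), (145.5, 250.2, 29.4), (189.5, 261.5, -21.8), (206.5, 266.1, -42.8)]
```

```bash
python3 -m inch '{"xyz":[[0.15,0,-0.01],[0.35,0,-0.015],[0.55,0,-0.015],[0.75,0,-0.015],[0.9,0,-0.015]],"rotation":[[0,0,0],[0,0,0],[0,0,0],[0,0,0],[0,0,0]],"fingers":[-1,-1,-1,-1,-1]}'; python3 -c "
from h import *
to([.608+.0111,-.031+.265,.0957],87.6)"
```

```text
time: 17.25
position: [0.6065, -0.0547, 0.0957]
orientation: [[0.038, -0.009, -0.999], [0.999, 0.004, 0.038], [0.004, -1.0, 0.009]]
contact_force: [1.2, -0.6, -2.0]
grip_width: 0.614
t 17.25 pos [ 0.6065 -0.0547  0.0957] yaw 87.83 | shift [ 2.89   0.012 -0.016] rot [-0.006  0.003  0.002] F [ 1.2 -0.6 -2. ] grip 0.614
```

```bash
python3 -m inch '{"xyz":[[0.2,0,0],[0.4,0,0],[0.6,0,0],[0.8,0,-0.005],[1.0,0,-0.005]],"rotation":[[0,0,0],[0,0.003,0],[0,0.003,0],[0,0.003,0],[0,0.003,0]],"fingers":[-1,-1,-1,-1,-1]}'; python3 -c "
from h import *
to([.608+.0111,-.031+.265,.0957],87.6)"
```

```text
time: 17.75
position: [0.6106, 0.0464, 0.0958]
orientation: [[0.043, -0.009, -0.999], [0.999, 0.004, 0.043], [0.004, -1.0, 0.01]]
contact_force: [0.5, -0.1, -1.3]
grip_width: 0.609
t 17.75 pos [0.6106 0.0464 0.0958] yaw 87.55 | shift [ 1.878  0.009 -0.005] rot [-0.006 -0.001  0.003] F [ 0.5 -0.1 -1.3] grip 0.609
```

```bash
python3 -m inch '{"xyz":[[0.2,0,0],[0.4,0,0],[0.6,0,0],[0.8,0,-0.005],[1.0,0,-0.005]],"rotation":[[0,0,0],[0,0,0],[0,0,0],[0,0,0],[0,0,0]],"fingers":[-1,-1,-1,-1,-1]}'|head -4; python3 -c "
from h import *
to([.608+.0111,-.031+.265,.0957],87.6)"; python3 -m inch '{"xyz":[[0.2,0,0],[0.4,0,0],[0.6,0,0],[0.75,0,-0.005],[0.86,0,-0.005]],"rotation":[[0,0,0],[0,0,0],[0,0,0],[0,0,0],[0,0,0]],"fingers":[-1,-1,-1,-1,-1]}'; python3 -c "
from h import *
to([.608+.0111,-.031+.265,.0957],87.6);cap('wrist','w10.png')"
```

```text
time: 18.25
position: [0.6151, 0.1475, 0.0959]
orientation: [[0.043, -0.01, -0.999], [0.999, 0.004, 0.043], [0.004, -1.0, 0.01]]
contact_force: [-0.8, -1.1, -1.1]
t 18.25 pos [0.6151 0.1475 0.0959] yaw 87.54 | shift [ 0.866  0.005 -0.003] rot [-0.006 -0.001  0.003] F [-0.8 -1.1 -1.1] grip 0.614
time: 18.75
position: [0.619, 0.2346, 0.0959]
orientation: [[0.042, -0.01, -0.999], [0.999, 0.004, 0.042], [0.004, -1.0, 0.011]]
contact_force: [-0.1, -0.6, -0.3]
grip_width: 0.613
t 18.75 pos [0.619  0.2346 0.0959] yaw 87.58 | shift [-0.006  0.002 -0.001] rot [-0.007 -0.     0.003] F [-0.1 -0.6 -0.3] grip 0.613
```

View pics/w10.png

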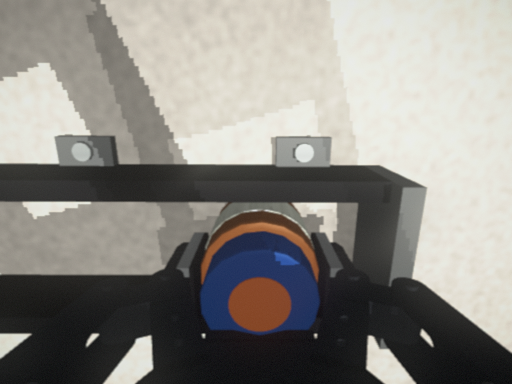

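```bash
python3 -m inch '{"xyz":[[0,0,0],[0,0,0],[0,0,0],[0,0,0],[0,0,0]],"rotation":[[0,0,0],[0,0,0],[0,0,0],[0,0,0],[0,0,0]],"fingers":[0.45,0.45,0.45,0.45,0.45]}'; python3 -m inch '{"xyz":[[0,-0.15,0],[0,-0.3,0],[0,-0.5,0],[0,-0.7,0],[0,-0.75,0]],"rotation":[[0,0,0],[0,0,0],[0,0,0],[0,0,0],[0,0,0]],"fingers":[0.45,0.45,0.45,0.45,0.45]}'|head -2; python3 -m inch '{"xyz":[[-0.2,0,0],[-0.4,0,0],[-0.6,0,0],[-0.65,0,0],[-0.65,0,0]],"rotation":[[0,0,0],[0,0,0],[0,0,0],[0,0,0],[0,0,0]],"fingers":[-0.5,-1,-1,-1,-1]}'; python3 -c "
from h import *
to([.608+.0111,-.031+.2,.09],87.6);cap('wrist','w11.png')"
```

```text
time: 19.3
position: [0.6192, 0.2353, 0.0963]
orientation: [[0.043, -0.01, -0.999], [0.999, 0.005, 0.043], [0.005, -1.0, 0.01]]
contact_force: [0.7, 0.6, -0.3]
grip_width: 0.722
time: 19.8
position: [0.6221, 0.2354, 0.1763]
time: 20.3
position: [0.619, 0.1687, 0.1751]
orientation: [[0.045, -0.004, -0.999], [0.999, 0.007, 0.045], [0.007, -1.0, 0.005]]
contact_force: [0.0, -0.1, -0.1]
grip_width: -0.001
t 20.3 pos [0.619  0.1687 0.1751] yaw 87.42 | shift [-0.003  0.851 -0.005] rot [-0.003 -0.002  0.004] F [ 0.  -0.1 -0.1] grip -0.001
```

View pics/w11.png

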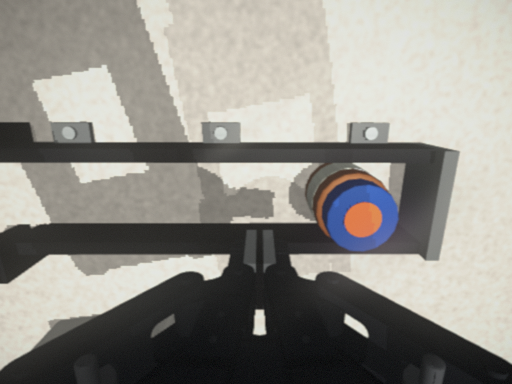

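```bash
python3 -m inch '{"xyz":[[0,0.2,0],[0,0.4,0],[0,0.6,0],[0,0.75,0],[0,0.83,0]],"rotation":[[0,0,0],[0,0,0],[0,0,0],[0,0,0],[0,0,0]],"fingers":[-1,-1,-1,-1,-1]}'|head -4; python3 -m inch '{"xyz":[[0.08,0,0],[0.16,0,0],[0.24,0,0],[0.32,0,0],[0.4,0,0]],"rotation":[[0,0,0],[0,0,0],[0,0,0],[0,0,0],[0,0,0]],"fingers":[-1,-1,-1,-1,-1]}';python3 -c "
from h import *
to([.608+.0111,-.031+.2565,.09],87.6)"
```

```text
time: 20.85
position: [0.6177, 0.1707, 0.0903]
orientation: [[0.044, -0.007, -0.999], [0.999, 0.007, 0.043], [0.007, -1.0, 0.007]]
contact_force: [0.7, -0.2, 0.2]
time: 21.35
position: [0.6216, 0.2111, 0.0937]
orientation: [[0.043, -0.002, -0.999], [0.999, 0.007, 0.043], [0.007, -1.0, 0.002]]
contact_force: [-0.9, -5.8, 7.4]
grip_width: 0.001
t 21.35 pos [0.6216 0.2111 0.0937] yaw 87.52 | shift [0.143 0.038 0.032] rot [-0.001 -0.001  0.004] F [-0.9 -5.8  7.4] grip 0.001
```

```bash
python3 -c "
from h import *
cap('wrist','w12.png');cap('scene','s12.png')
t=cv2.imread('pics/s12.png')
cv2.imwrite('pics/c13.png',cv2.resize(t[140:260,220:370],None,fx=5,fy=5,interpolation=cv2.INTER_CUBIC))"
```

```text
(no output)
```

View pics/w12.png

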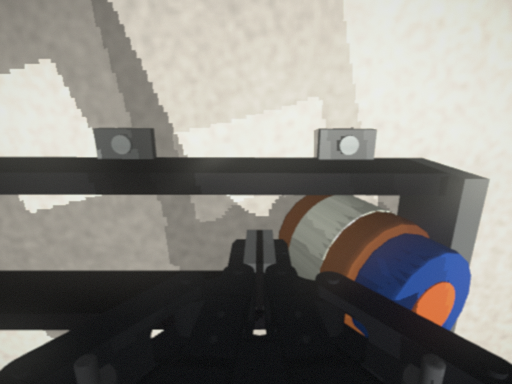

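View pics/c13.png

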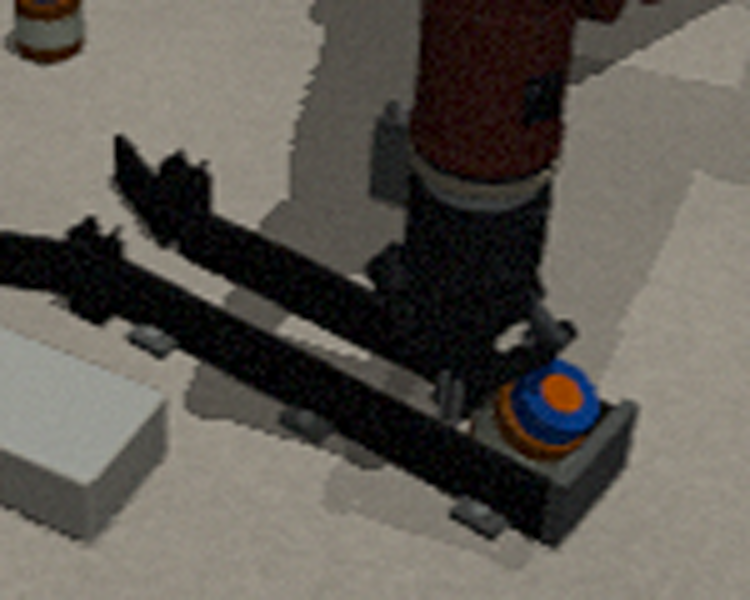

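```bash
python3 -m inch '{"xyz":[[-0.02,0,0],[-0.05,0,0],[-0.08,0,0],[-0.12,0,0],[-0.16,0,0]],"rotation":[[0,0,0],[0,0,0],[0,0,0],[0,0,0],[0,0,0]],"fingers":[-1,-1,-1,-1,-1]}';python3 -m inch '{"xyz":[[-0.04,0,0],[-0.08,0,0],[-0.12,0,0],[-0.16,0,0],[-0.2,0,0]],"rotation":[[0,0,0],[0,0,0],[0,0,0],[0,0,0],[0,0,0]],"fingers":[-1,-1,-1,-1,-1]}';python3 -c "
from h import *
to([.608+.0111,-.031+.2565,.09],87.6);cap('wrist','w13.png');cap('scene','s13.png')
t=cv2.imread('pics/s13.png')
cv2.imwrite('pics/c14.png',cv2.resize(t[140:260,220:370],None,fx=4,fy=4,interpolation=cv2.INTER_CUBIC))"
```

```text
time: 21.95
position: [0.6203, 0.1958, 0.0928]
orientation: [[0.043, -0.003, -0.999], [0.999, 0.008, 0.043], [0.008, -1.0, 0.003]]
contact_force: [-0.8, -0.4, -0.3]
grip_width: -0.003
time: 22.45
position: [0.6195, 0.1755, 0.0927]
orientation: [[0.043, -0.003, -0.999], [0.999, 0.008, 0.043], [0.008, -1.0, 0.003]]
contact_force: [0.3, -0.2, 0.3]
grip_width: 0.001
t 22.45 pos [0.6195 0.1755 0.0927] yaw 87.54 | shift [0.499 0.031 0.025] rot [-0.002 -0.001  0.005] F [ 0.3 -0.2  0.3] grip 0.001
```

View pics/w13.png

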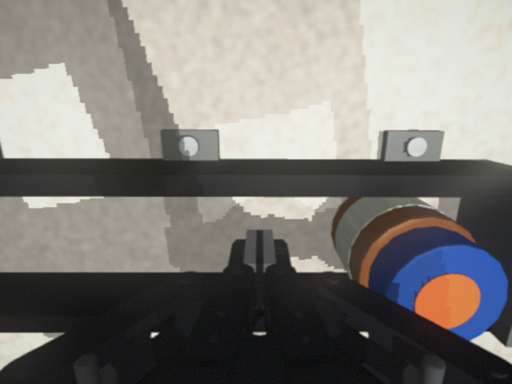

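View pics/c14.png

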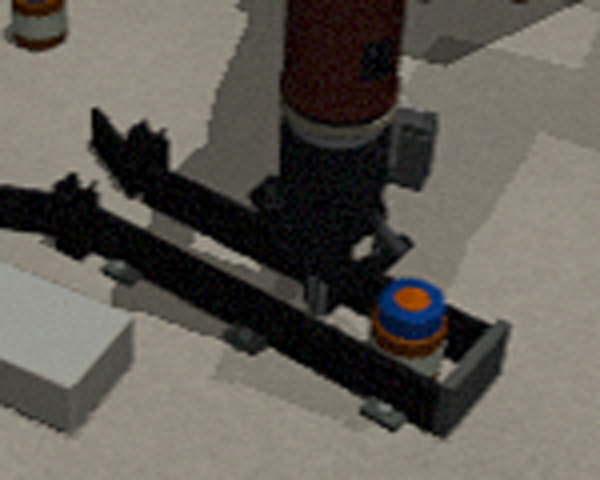

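```bash
python3 -m inch '{"xyz":[[0,-0.2,0],[0,-0.4,0],[0,-0.6,0],[0,-0.8,0],[0,-0.8,0]],"rotation":[[0,0,0],[0,0,0],[0,0,0],[0,0.09,0],[0,0.18,0]],"fingers":[-1,-1,-1,-1,-1]}'|head -2;python3 -m inch '{"xyz":[[0,0,0],[0,0,0],[0,0,0],[0,0,0],[0,0,0]],"rotation":[[0,0.09,0],[0,0.18,0],[0,0.27,0],[0,0.36,0],[0,0.45,0]],"fingers":[-1,-1,-1,-1,-1]}'|head -2;python3 -m inch '{"xyz":[[0,0,0],[0,0,0],[0,0,0],[0,0,0],[0,0,0]],"rotation":[[0,0.09,0],[0,0.18,0],[0,0.27,0],[0,0.36,0],[0,0.4,0]],"fingers":[-1,-1,-1,-1,-1]}'|head -2;python3 -c "
from h import *
to([.608+.0084,-.031+.2,.09],-2.4)"
```

```text
time: 23.05
position: [0.6217, 0.1751, 0.1767]
time: 23.55
position: [0.6217, 0.1752, 0.1767]
time: 24.05
position: [0.6216, 0.1755, 0.1767]
t 24.05 pos [0.6216 0.1755 0.1767] yaw -6.09 | shift [-0.047  0.867 -0.078] rot [-0.006 -0.041  0.002] F [-0.5  0.5  0.8] grip -0.001
```

```bash
python3 -m inch '{"xyz":[[-0.02,0.1,-0.05],[-0.05,0.3,-0.1],[-0.05,0.5,-0.1],[-0.05,0.7,-0.1],[-0.05,0.82,-0.1]],"rotation":[[0,-0.02,0],[0,-0.04,0],[0,-0.04,0],[0,-0.04,0],[0,-0.04,0]],"fingers":[-1,-1,-1,-1,-1]}';python3 -c "
from h import *
to([.608+.0107,-.031+.26,.09],-2.4);cap('wrist','w14.png')"
```

```text
time: 24.55
position: [0.615, 0.1668, 0.0928]
orientation: [[0.999, 0.001, 0.043], [-0.043, 0.009, 0.999], [0.001, -1.0, 0.009]]
contact_force: [-0.3, 0.5, 0.4]
grip_width: -0.001
t 24.55 pos [0.615  0.1668 0.0928] yaw -2.49 | shift [0.01  0.034 0.623] rot [-0.006 -0.001  0.001] F [-0.3  0.5  0.4] grip -0.001
```

View pics/w14.png

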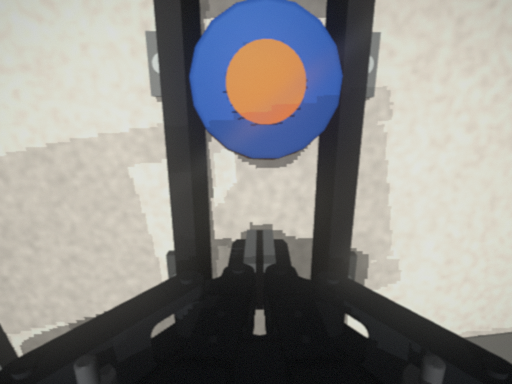

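```bash
python3 -m inch '{"xyz":[[0,0,0.1],[0,0,0.2],[0.005,0,0.28],[0.01,0,0.36],[0.01,0,0.44]],"rotation":[[0,0,0],[0,0,0],[0,0,0],[0,0,0],[0,0,0]],"fingers":[-1,-1,-1,-1,-1]}';python3 -m inch '{"xyz":[[0,0,0.04],[0,0,0.08],[0,0,0.12],[0,0,0.16],[0,0,0.18]],"rotation":[[0,0,0],[0,0,0],[0,0,0],[0,0,0],[0,0,0]],"fingers":[-1,-1,-1,-1,-1]}';python3 -c "
from h import *
to([.608+.0107,-.031+.26,.09],-2.4);cap('wrist','w15.png')"
```

```text
time: 25.1
position: [0.6176, 0.2114, 0.0925]
orientation: [[0.999, 0.001, 0.043], [-0.043, 0.008, 0.999], [0.0, -1.0, 0.008]]
contact_force: [-0.9, -3.8, 2.8]
grip_width: 0.001
time: 25.6
position: [0.6183, 0.2287, 0.0925]
orientation: [[0.999, 0.0, 0.043], [-0.043, 0.006, 0.999], [-0.0, -1.0, 0.006]]
contact_force: [-0.6, -10.0, 2.8]
grip_width: -0.003
t 25.6 pos [0.6183 0.2287 0.0925] yaw -2.44 | shift [0.004 0.025 0.003] rot [-0.004 -0.    -0.   ] F [ -0.6 -10.    2.8] grip -0.003
```

View pics/w15.png

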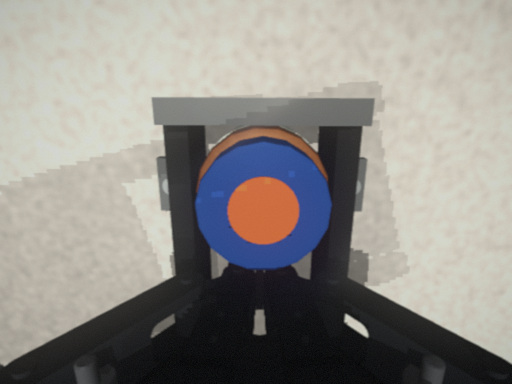

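```bash
cat >> h.py <<'E'
def lane(P):
    o=np.array([.608,-.031]); e=np.array([np.cos(np.radians(87.6)),np.sin(np.radians(87.6))]); n=np.array([-e[1],e[0]])
    return ((np.array(P)[:2]-o)@e*1000).round(1),((np.array(P)[:2]-o)@n*1000).round(1)
E
python3 -c "
from h import *
s=manip.observe();c=cam('wrist',s)
print(lane(ray(c,(263,210.5),.07)))
print('stop top inner edge',lane(ray(c,(263,124),.05)),lane(ray(c,(263,97),.05)))
jars('w15.png',s=s)"
```

```text
(np.float64(297.8), np.float64(-1.4))
stop top inner edge (np.float64(325.1), np.float64(-1.5)) (np.float64(334.7), np.float64(-1.5))
blue px (263, 206) r 68.7 circ [0.6218 0.2682 0.07  ] orange [0.622  0.2698 0.07  ]
```

```bash
python3 -m inch '{"xyz":[[0,0,-0.03],[0,-0.1,-0.06],[0,-0.3,-0.06],[0,-0.55,-0.1],[0,-0.8,-0.3]],"rotation":[[0,0,0],[0,0,0],[0,0,0],[0,0,0],[0,0,0]],"fingers":[-1,-1,-1,-1,-1]}'|head -2;python3 -m inch '{"xyz":[[0,-0.1,-0.2],[0,-0.2,-0.4],[0,-0.3,-0.6],[0,-0.4,-0.8],[0,-0.5,-1.0]],"rotation":[[0,-0.09,0],[0,-0.18,0],[0,-0.27,0],[0,-0.36,0],[0,-0.45,0]],"fingers":[-1,-1,0,1,1]}'|head -2;python3 -c "
from h import *
to([.545,-.345,.22],87.6)
cap('top','t16.png')
t=cv2.imread('pics/t16.png')
cv2.imwrite('pics/c16.png',t)"
```

```text
time: 26.15
position: [0.6169, 0.1994, 0.1739]
time: 26.65
position: [0.6128, 0.0983, 0.2246]
t 26.65 pos [0.6128 0.0983 0.2246] yaw 38.48 | shift [-3.289  0.009 -3.048] rot [-0.001 -0.546  0.005] F [ 0.3 -0.4  0.3] grip 0.506
```

View pics/c16.png

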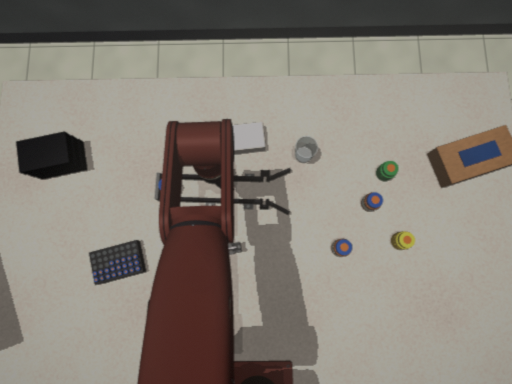

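```bash
python3 -m inch '{"xyz":[[-0.2,0,-0.2],[-0.4,0,-0.4],[-0.6,0,-0.55],[-0.8,0,-0.75],[-1.0,0,-0.93]],"rotation":[[0,-0.09,0],[0,-0.18,0],[0,-0.27,0],[0,-0.36,0],[0,-0.45,0]],"fingers":[1,1,1,1,1]}'|head -2;python3 -c "
from h import *
to([.545,-.345,.22],87.6)"
```

```text
time: 27.2
position: [0.5943, -0.0406, 0.2265]
t 27.2 pos [ 0.5943 -0.0406  0.2265] yaw 79.65 | shift [-3.084  0.043 -0.062] rot [ 0.003 -0.088  0.004] F [0.3 0.4 0.1] grip 0.997
```

```bash
python3 -m inch '{"xyz":[[-0.2,0,0],[-0.4,0,0],[-0.6,0,0],[-0.8,0,0],[-1.0,0,0]],"rotation":[[0,-0.04,0],[0,-0.08,0],[0,-0.09,0],[0,-0.09,0],[0,-0.09,0]],"fingers":[1,1,1,1,1]}'|head -2;python3 -m inch '{"xyz":[[-0.2,0,0.05],[-0.4,0,0.1],[-0.6,0,0.15],[-0.8,0,0.15],[-1.0,0,0.15]],"rotation":[[0,0,0],[0,0,0],[0,0,0],[0,0,0],[0,0,0]],"fingers":[1,1,1,1,1]}'|head -2;python3 -c "
from h import *
to([.545,-.345,.22],87.6)"
```

```text
time: 27.7
position: [0.5763, -0.1396, 0.2265]
time: 28.2
position: [0.5573, -0.2398, 0.2265]
t 28.2 pos [ 0.5573 -0.2398  0.2265] yaw 87.61 | shift [-1.057  0.058  0.079] rot [0.005 0.    0.004] F [0.5 0.5 0.3] grip 1.0
```

```bash
python3 -m inch '{"xyz":[[-0.2,0,0],[-0.4,0,0],[-0.6,0,0],[-0.8,0,0],[-0.9,0,0]],"rotation":[[0,0,0],[0,0,0],[0,0,0],[0,0,0],[0,0,0]],"fingers":[1,1,1,1,1]}'|head -2;python3 -c "
from h import *
jars('w17.png')
to([.564,-.356,.095],87.6)"
```

```text
time: 28.7
position: [0.5533, -0.3319, 0.2259]
blue px (357, 18) r 35.4 circ [ 0.4291 -0.2589  0.07  ] orange [ 0.4283 -0.2597  0.07  ]
blue px (226, 209) r 26.7 circ [ 0.5638 -0.3585  0.07  ] orange [ 0.5629 -0.3588  0.07  ]
t 28.75 pos [ 0.5532 -0.3326  0.2258] yaw 87.5 | shift [-0.236  1.308 -0.108] rot [ 0.005 -0.001  0.004] F [-0.7 -1.1  0.4] grip 1.0
```

View pics/w17.png

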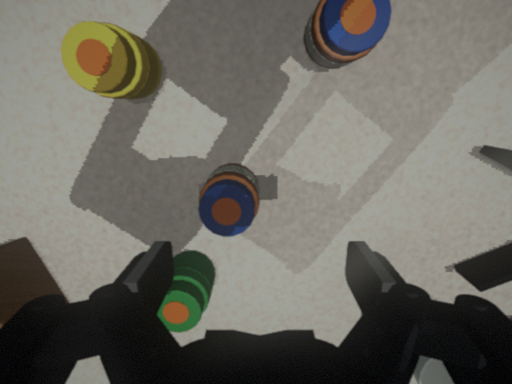

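```bash
python3 -m inch '{"xyz":[[-0.2,0,-0.1],[-0.25,0.2,-0.1],[-0.25,0.4,-0.1],[-0.25,0.6,-0.1],[-0.25,0.8,-0.1]],"rotation":[[0,0,0],[0,0,0],[0,0,0],[0,0,0],[0,0,0]],"fingers":[1,1,1,1,1]}'|head -2;python3 -c "
from h import *
to([.5635,-.357,.095],87.6)"
```

```text
time: 29.25
position: [0.5628, -0.3572, 0.1449]
t 29.25 pos [ 0.5628 -0.3572  0.1449] yaw 87.5 | shift [-0.001  0.499 -0.003] rot [ 0.005 -0.001  0.004] F [ 0.  -0.4  0.2] grip 1.0
```

```bash
python3 -m inch '{"xyz":[[0,0.15,0],[0,0.3,0],[0,0.4,0],[0,0.5,0],[0,0.5,0]],"rotation":[[0,0,0],[0,0,0],[0,0,0],[0,0,0],[0,0,0]],"fingers":[1,1,1,1,0.8]}'|head -2; python3 -m inch '{"xyz":[[0,0,0],[0,0,0],[0,0,0],[0,0,0],[0,0,0]],"rotation":[[0,0,0],[0,0,0],[0,0,0],[0,0,0],[0,0,0]],"fingers":[0.5,0.2,0,-0.3,-0.6]}';python3 -m inch '{"xyz":[[0,0,0],[0,0,0],[0,0,0],[0,0,0],[0,0,0]],"rotation":[[0,0,0],[0,0,0],[0,0,0],[0,0,0],[0,0,0]],"fingers":[-1,-1,-1,-1,-1]}' ; python3 -c "
from h import *
to([.608-.0063,-.031-.15,.095],87.6)
cap('wrist','w18.png')"
```

```text
time: 29.75
position: [0.5626, -0.3563, 0.0933]
time: 30.25
position: [0.5632, -0.3568, 0.0945]
orientation: [[0.043, 0.008, -0.999], [0.999, 0.006, 0.043], [0.006, -1.0, -0.008]]
contact_force: [0.1, 0.7, 5.0]
grip_width: 0.613
time: 30.75
position: [0.5632, -0.3568, 0.0945]
orientation: [[0.043, 0.008, -0.999], [0.999, 0.006, 0.044], [0.006, -1.0, -0.007]]
contact_force: [-0.0, 0.1, 2.5]
grip_width: 0.616
t 30.75 pos [ 0.5632 -0.3568  0.0945] yaw 87.51 | shift [ 1.773  0.009 -0.308] rot [ 0.005 -0.001  0.004] F [-0.   0.1  2.5] grip 0.616
```

View pics/w18.png

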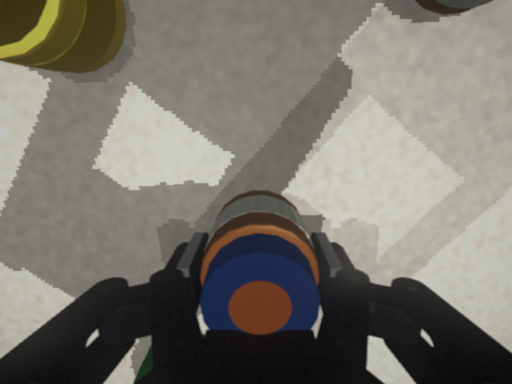

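```bash
python3 -m inch '{"xyz":[[0.1,0,-0.03],[0.3,0,-0.08],[0.5,0,-0.13],[0.7,0,-0.17],[0.9,0.003,-0.2]],"rotation":[[0,0,0],[0,0,0],[0,0,0],[0,0,0],[0,0,0]],"fingers":[-1,-1,-1,-1,-1]}';python3 -c "
from h import *
to([.608-.0063,-.031-.15,.095],87.6)"
```

```text
time: 31.3
position: [0.5875, -0.2649, 0.0946]
orientation: [[0.042, 0.007, -0.999], [0.999, 0.007, 0.042], [0.007, -1.0, -0.007]]
contact_force: [0.8, -0.6, -1.3]
grip_width: 0.614
t 31.3 pos [ 0.5875 -0.2649  0.0946] yaw 87.58 | shift [ 0.844  0.002 -0.107] rot [ 0.004 -0.     0.005] F [ 0.8 -0.6 -1.3] grip 0.614
```

```bash
python3 -m inch '{"xyz":[[0.2,0,-0.03],[0.4,0,-0.06],[0.6,0,-0.1],[0.75,0,-0.107],[0.84,0,-0.107]],"rotation":[[0,0,0],[0,0,0],[0,0,0],[0,0,0],[0,0,0]],"fingers":[-1,-1,-1,-1,-1]}'|head -4;python3 -c "
from h import *
to([.608+.0085,-.031+.205,.095],87.6)"
```

```text
time: 31.8
position: [0.6015, -0.1789, 0.0949]
orientation: [[0.04, 0.006, -0.999], [0.999, 0.008, 0.04], [0.008, -1.0, -0.006]]
contact_force: [-0.6, -0.5, -1.1]
t 31.8 pos [ 0.6015 -0.1789  0.0949] yaw 87.69 | shift [ 3.532  0.026 -0.007] rot [0.004 0.001 0.005] F [-0.6 -0.5 -1.1] grip 0.61
```

```bash
python3 -m inch '{"xyz":[[0.2,0,0],[0.4,0,0],[0.6,0.003,0],[0.8,0.005,0],[1.0,0.007,-0.003]],"rotation":[[0,0,0],[0,0,0],[0,0,0],[0,0,0],[0,0,0]],"fingers":[-1,-1,-1,-1,-1]}'|head -4;python3 -c "
from h import *
to([.608+.008,-.031+.19,.095],87.6)";python3 -m inch '{"xyz":[[0.2,0,0],[0.4,0,0],[0.6,0.003,0],[0.8,0.005,0],[1.0,0.007,-0.003]],"rotation":[[0,0,0],[0,0,0],[0,0,0],[0,0,0],[0,0,0]],"fingers":[-1,-1,-1,-1,-1]}'|head -4;python3 -c "
from h import *
to([.608+.008,-.031+.19,.095],87.6)"
```

```text
time: 32.3
position: [0.6055, -0.078, 0.0948]
orientation: [[0.041, 0.006, -0.999], [0.999, 0.008, 0.041], [0.008, -1.0, -0.005]]
contact_force: [0.5, -0.7, -1.7]
t 32.3 pos [ 0.6055 -0.078   0.0948] yaw 87.68 | shift [ 2.373  0.016 -0.009] rot [0.003 0.001 0.005] F [ 0.5 -0.7 -1.7] grip 0.612
time: 32.8
position: [0.6095, 0.0228, 0.0946]
orientation: [[0.041, 0.005, -0.999], [0.999, 0.007, 0.041], [0.008, -1.0, -0.005]]
contact_force: [0.0, -0.1, -1.7]
t 32.8 pos [0.6095 0.0228 0.0946] yaw 87.66 | shift [ 1.364  0.007 -0.01 ] rot [0.003 0.001 0.005] F [ 0.  -0.1 -1.7] grip 0.615
```

```bash
python3 -m inch '{"xyz":[[0.2,0,0],[0.4,0,0],[0.6,0.003,-0.003],[0.8,0.004,-0.005],[1.0,0.005,-0.008]],"rotation":[[0,0,0],[0,0,0],[0,0,0],[0,0,0],[0,0,0]],"fingers":[-1,-1,-1,-1,-1]}'|head -4;python3 -m inch '{"xyz":[[0.15,0,0],[0.3,0,0],[0.36,0,0],[0.36,0,0],[0.36,0,0]],"rotation":[[0,0,0],[0,0,0],[0,0,0],[0,0,0],[0,0,0]],"fingers":[-1,-1,-1,-1,0]}'|head -4;python3 -c "
from h import *
to([.608+.008,-.031+.19,.095],87.6)";python3 -m inch '{"xyz":[[0,0,0],[0,0,0],[0,0,0],[0,-0.05,0],[0,-0.1,0]],"rotation":[[0,0,0],[0,0,0],[0,0,0],[0,0,0],[0,0,0]],"fingers":[0.5,0.5,0.5,0.5,0.5]}'|tail -2; python3 -c "
from h import *
cap('wrist','w19.png')
to([.608+.005,-.031+.145,.18],-2.4)"
```

```text
time: 33.3
position: [0.614, 0.1235, 0.0947]
orientation: [[0.041, 0.005, -0.999], [0.999, 0.007, 0.041], [0.007, -1.0, -0.005]]
contact_force: [-0.5, -0.1, -1.9]
time: 33.8
position: [0.6154, 0.1591, 0.0949]
orientation: [[0.041, 0.005, -0.999], [0.999, 0.007, 0.041], [0.007, -1.0, -0.004]]
contact_force: [-1.2, -0.5, -2.0]
t 33.8 pos [0.6154 0.1591 0.0949] yaw 87.65 | shift [-0.    -0.001 -0.006] rot [0.003 0.001 0.005] F [-1.2 -0.5 -2. ] grip 0.612
contact_force: [0.3, -0.6, 0.3]
grip_width: 0.752
t 34.35 pos [0.6161 0.159  0.1065] yaw 87.64 | shift [-0.446 -0.738  0.008] rot [-0.001  1.     0.007] F [1.1 0.3 0.5] grip 0.755
```

View pics/w19.png

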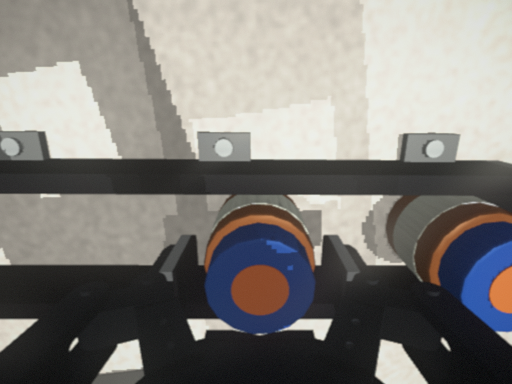

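```bash
python3 -m inch '{"xyz":[[0,-0.2,0],[0,-0.4,0],[0,-0.6,0],[0,-0.72,0],[-0.2,-0.72,0]],"rotation":[[0,0,0],[0,0,0],[0,0,0],[0,0,0],[0,0.08,0]],"fingers":[0.5,0.5,0.5,0.5,0]}'|head -2;python3 -m inch '{"xyz":[[-0.2,0,0],[-0.3,0,0],[-0.3,0,0],[-0.3,0,0],[-0.3,0,0]],"rotation":[[0,0.09,0],[0,0.18,0],[0,0.27,0],[0,0.36,0],[0,0.45,0]],"fingers":[-1,-1,-1,-1,-1]}'|head -2;python3 -m inch '{"xyz":[[0,0,0],[0,0,0],[0,0,0],[0,0,0],[0,0,0]],"rotation":[[0,0.09,0],[0,0.18,0],[0,0.27,0],[0,0.36,0],[0,0.45,0]],"fingers":[-1,-1,-1,-1,-1]}'|head -2;python3 -c "
from h import *
jars('w20.png')
to([.608+.0053,-.031+.14,.09],-2.4)"
```

```text
time: 34.85
position: [0.6163, 0.1403, 0.1815]
time: 35.35
position: [0.6112, 0.1105, 0.1812]
time: 35.85
position: [0.6111, 0.1105, 0.1811]
blue px (265, 145) r 37.0 circ [0.6179 0.1597 0.07  ] orange [0.6175 0.1605 0.07  ]
t 35.9 pos [0.6111 0.1105 0.1811] yaw -1.61 | shift [ 0.013  0.911 -0.022] rot [-0.006  0.009  0.007] F [ 1.4 -0.1  0.4] grip 0.004
```

```bash
python3 -m inch '{"xyz":[[0.013,0.2,-0.02],[0.013,0.4,-0.02],[0.013,0.6,-0.02],[0.013,0.75,-0.02],[0.013,0.89,-0.02]],"rotation":[[0,0.009,0],[0,0.009,0],[0,0.009,0],[0,0.009,0],[0,0.009,0]],"fingers":[-1,-1,-1,-1,-1]}'|head -4;python3 -c "
from h import *
to([.608+.0082,-.031+.206,.09],-2.4)"
```

```text
time: 36.4
position: [0.6132, 0.1092, 0.0911]
orientation: [[0.999, 0.011, 0.041], [-0.041, 0.008, 0.999], [0.011, -1.0, 0.009]]
contact_force: [-0.3, 0.2, 0.2]
t 36.4 pos [0.6132 0.1092 0.0911] yaw -2.33 | shift [0.003 0.017 0.658] rot [-0.006  0.001  0.007] F [-0.3  0.2  0.2] grip -0.005
```

```bash
python3 -m inch '{"xyz":[[0,0,0.1],[0,0,0.2],[0,0,0.3],[0,0,0.4],[0.003,0,0.5]],"rotation":[[0,0,0],[0,0,0],[0,0,0],[0,0,0],[0,0,0]],"fingers":[-1,-1,-1,-1,-1]}'|head -4;python3 -m inch '{"xyz":[[0,0,0.04],[0,0,0.08],[0,0,0.12],[0,0,0.15],[0,0,0.16]],"rotation":[[0,0,0],[0,0,0],[0,0,0],[0,0,0],[0,0,0]],"fingers":[-1,-1,-1,-1,-1]}';python3 -c "
from h import *
to([.608+.0082,-.031+.206,.09],-2.4)
s=manip.observe();c=cam('wrist',s)
jars('w21.png',minA=300)"
```

```text
time: 36.9
position: [0.616, 0.1604, 0.0925]
orientation: [[0.999, 0.012, 0.04], [-0.04, 0.009, 0.999], [0.012, -1.0, 0.009]]
contact_force: [0.3, -0.1, -0.7]
time: 37.4
position: [0.616, 0.1749, 0.0917]
orientation: [[0.999, 0.01, 0.04], [-0.04, 0.005, 0.999], [0.01, -1.0, 0.006]]
contact_force: [0.0, -9.1, -2.4]
grip_width: -0.002
t 37.4 pos [0.616  0.1749 0.0917] yaw -2.28 | shift [0.002 0.017 0.001] rot [-0.004  0.001  0.006] F [ 0.  -9.1 -2.4] grip -0.002
blue px (263, 31) r 84.0 circ [0.6215 0.2667 0.07  ] orange [0.6213 0.2648 0.07  ]
blue px (265, 205) r 69.5 circ [0.6202 0.215  0.07  ] orange [0.6202 0.2158 0.07  ]
```

View pics/w21.png

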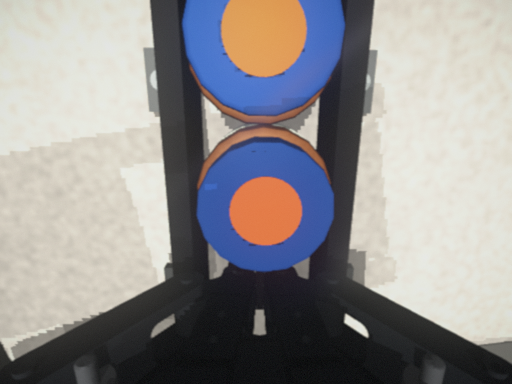

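```bash
python3 -m inch '{"xyz":[[0,0,-0.03],[0,-0.1,-0.06],[0,-0.3,-0.06],[0,-0.55,-0.1],[0,-0.8,-0.3]],"rotation":[[0,0,0],[0,0,0],[0,0,0],[0,0,0],[0,0,0]],"fingers":[-1,-1,-1,-1,-1]}'|head -2;python3 -m inch '{"xyz":[[0,-0.1,-0.2],[0,-0.2,-0.4],[-0.1,-0.3,-0.6],[-0.2,-0.4,-0.8],[-0.2,-0.5,-1.0]],"rotation":[[0,-0.09,0],[0,-0.18,0],[0,-0.27,0],[0,-0.36,0],[0,-0.45,0]],"fingers":[-1,-1,0,1,1]}'|head -2;python3 -c "
from h import *
to([.42,-.25,.22],87.6)
cap('top','t22.png')"
```

```text
time: 37.95
position: [0.614, 0.1457, 0.1733]
time: 38.45
position: [0.5889, 0.0456, 0.2237]
t 38.45 pos [0.5889 0.0456 0.2237] yaw 38.65 | shift [-3.165 -0.004 -1.254] rot [ 0.005 -0.544  0.008] F [ 1.1  0.3 -0. ] grip 0.506
```

View pics/t22.png

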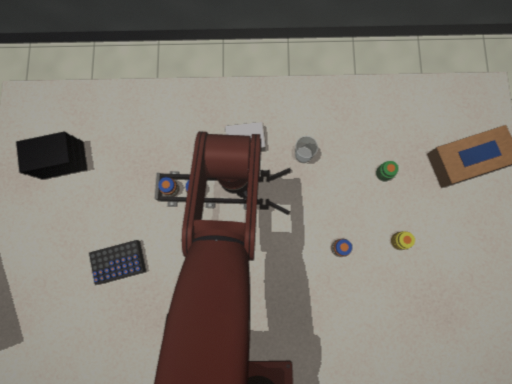

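```bash
python3 -m inch '{"xyz":[[-0.2,0,-0.05],[-0.4,0,-0.1],[-0.6,0,-0.2],[-0.8,0,-0.3],[-1.0,0,-0.4]],"rotation":[[0,-0.09,0],[0,-0.18,0],[0,-0.27,0],[0,-0.36,0],[0,-0.45,0]],"fingers":[1,1,1,1,1]}'|head -2;python3 -c "
from h import *
to([.42,-.25,.22],87.6)"
```

```text
time: 39.0
position: [0.5378, -0.0518, 0.2257]
t 39.0 pos [ 0.5378 -0.0518  0.2257] yaw 79.83 | shift [-2.159  0.027  0.81 ] rot [ 0.01  -0.086  0.005] F [-0.2 -0.1  0.5] grip 0.999
```

```bash
python3 -m inch '{"xyz":[[-0.2,0,0.1],[-0.4,0,0.2],[-0.6,0,0.3],[-0.8,0,0.35],[-1.0,0,0.35]],"rotation":[[0.01,-0.04,0],[0.01,-0.08,0],[0.01,-0.086,0],[0.01,-0.086,0],[0.01,-0.086,0]],"fingers":[1,1,1,1,1]}'|head -2;python3 -m inch '{"xyz":[[-0.2,0,0.1],[-0.4,0,0.2],[-0.6,0,0.3],[-0.8,0,0.35],[-0.9,0,0.35]],"rotation":[[0,0,0],[0,0,0],[0,0,0],[0,0,0],[0,0,0]],"fingers":[1,1,1,1,1]}'|head -2;python3 -c "
from h import *
jars('w23.png')
to([.42,-.25,.22],87.6)"
```

```text
time: 39.5
position: [0.4854, -0.1445, 0.2253]
time: 40.0
position: [0.4463, -0.2343, 0.2256]
blue px (226, 173) r 28.7 circ [ 0.4258 -0.2585  0.07  ] orange [ 0.4254 -0.2578  0.07  ]
t 40.05 pos [ 0.4466 -0.235   0.2256] yaw 87.35 | shift [-0.162  0.054  0.26 ] rot [ 0.003 -0.003  0.003] F [-1.  -0.6 -0. ] grip 1.0
```

View pics/w23.png

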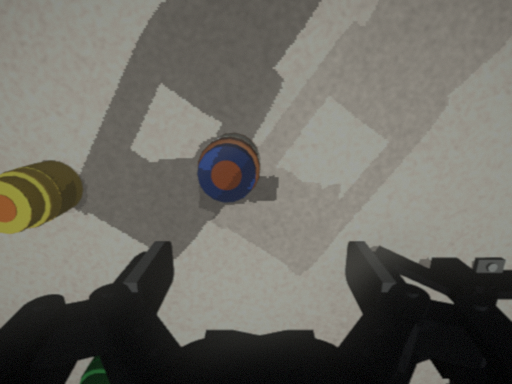

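```bash
python3 -c "
from h import *
to([.4265,-.2583,.095],87.6)"; python3 -m inch '{"xyz":[[-0.1,0,0.15],[-0.25,0.2,0.2],[-0.25,0.4,0.2],[-0.25,0.6,0.2],[-0.25,0.8,0.2]],"rotation":[[0,0,0],[0,0,0],[0,0,0],[0,0,0],[0,0,0]],"fingers":[1,1,1,1,1]}'|head -2;python3 -c "
from h import *
to([.4265,-.2583,.095],87.6)"
```

```text
t 40.05 pos [ 0.4466 -0.235   0.2256] yaw 87.35 | shift [-0.249  1.304  0.196] rot [ 0.003 -0.003  0.003] F [-1.  -0.6 -0. ] grip 1.0
time: 40.55
position: [0.4266, -0.2583, 0.1451]
t 40.55 pos [ 0.4266 -0.2583  0.1451] yaw 87.31 | shift [-0.003  0.501  0.004] rot [ 0.004 -0.003  0.003] F [-0.2  0.5  0.7] grip 0.998
```

```bash
python3 -m inch '{"xyz":[[0,0.15,0],[0,0.3,0],[0,0.4,0],[0,0.5,0],[0,0.5,0]],"rotation":[[0,-0.003,0],[0,-0.003,0],[0,-0.003,0],[0,-0.003,0],[0,-0.003,0]],"fingers":[1,1,1,1,0.8]}'|head -2; python3 -m inch '{"xyz":[[0,0,0],[0,0,0],[0,0,0],[0,0,0],[0,0,0]],"rotation":[[0,0,0],[0,0,0],[0,0,0],[0,0,0],[0,0,0]],"fingers":[0.5,0.2,0,-0.3,-0.6]}';python3 -m inch '{"xyz":[[0,0,0],[0,0,0],[0,0,0],[0,0,0],[0,0,0]],"rotation":[[0,0,0],[0,0,0],[0,0,0],[0,0,0],[0,0,0]],"fingers":[-1,-1,-1,-1,-1]}'|tail -2 ; python3 -c "
from h import *
to([.608-.0063,-.031-.15,.095],87.6)
cap('wrist','w24.png')"
```

```text
time: 41.05
position: [0.4265, -0.2572, 0.094]
time: 41.55
position: [0.4271, -0.2577, 0.095]
orientation: [[0.042, 0.006, -0.999], [0.999, 0.006, 0.042], [0.006, -1.0, -0.005]]
contact_force: [-1.2, 1.1, 5.9]
grip_width: 0.615
contact_force: [0.0, -0.6, 1.0]
grip_width: 0.615
t 42.05 pos [ 0.4271 -0.2577  0.0951] yaw 87.58 | shift [ 0.84   0.015 -1.712] rot [ 0.003 -0.     0.004] F [ 0.  -0.6  1. ] grip 0.615
```

View pics/w24.png

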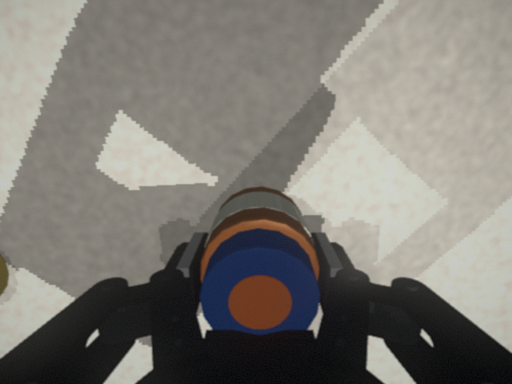

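```bash
python3 -m inch '{"xyz":[[0.05,0,-0.15],[0.1,0,-0.35],[0.2,0,-0.55],[0.3,0,-0.75],[0.35,0,-0.95]],"rotation":[[0,0,0],[0,0,0],[0,0,0],[0,0,0],[0,0,0]],"fingers":[-1,-1,-1,-1,-1]}'; python3 -c "
from h import *
to([.608-.0063,-.031-.15,.095],87.6)"
```

```text
time: 42.6
position: [0.5241, -0.2256, 0.0951]
orientation: [[0.042, 0.005, -0.999], [0.999, 0.006, 0.042], [0.007, -1.0, -0.004]]
contact_force: [0.2, -0.2, -1.6]
grip_width: 0.615
t 42.6 pos [ 0.5241 -0.2256  0.0951] yaw 87.6 | shift [ 0.478  0.008 -0.757] rot [ 0.003 -0.     0.004] F [ 0.2 -0.2 -1.6] grip 0.615
```

```bash
python3 -m inch '{"xyz":[[0.05,0,-0.2],[0.1,0,-0.4],[0.2,0.003,-0.6],[0.35,0.005,-0.72],[0.47,0.005,-0.757]],"rotation":[[0,0,0],[0,0,0],[0,0,0],[0,0,0],[0,0,0]],"fingers":[-1,-1,-1,-1,-1]}'|head -4; python3 -c "
from h import *
to([.608+.0057,-.031+.135,.095],87.6)
cap('wrist','w25.png')"
```

```text
time: 43.1
position: [0.603, -0.1812, 0.0951]
orientation: [[0.041, 0.005, -0.999], [0.999, 0.006, 0.041], [0.006, -1.0, -0.005]]
contact_force: [-0.8, -1.9, 2.4]
t 43.1 pos [ 0.603  -0.1812  0.0951] yaw 87.63 | shift [2.854 0.018 0.01 ] rot [0.003 0.    0.004] F [-0.8 -1.9  2.4] grip 0.612
```

View pics/w25.png

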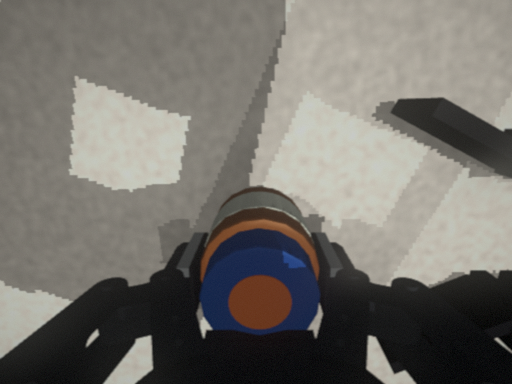

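```bash
python3 -m inch '{"xyz":[[0.2,0,0.003],[0.4,0,0.005],[0.6,0.003,0.01],[0.8,0.004,0.01],[0.95,0.005,0.01]],"rotation":[[0,0,0],[0,0,0],[0,0,0],[0,0,0],[0,0,0]],"fingers":[-1,-1,-1,-1,-1]}'|head -4;python3 -c "
from h import *
to([.608+.0057,-.031+.135,.095],87.6)"
python3 -m inch '{"xyz":[[0.2,0,0],[0.4,0,0],[0.6,0.003,0],[0.8,0.004,0],[0.95,0.005,0]],"rotation":[[0,0,0],[0,0,0],[0,0,0],[0,0,0],[0,0,0]],"fingers":[-1,-1,-1,-1,-1]}'|head -4;python3 -c "
from h import *
to([.608+.0057,-.031+.135,.095],87.6)"
```

```text
time: 43.65
position: [0.6052, -0.0837, 0.0952]
orientation: [[0.04, 0.005, -0.999], [0.999, 0.007, 0.04], [0.007, -1.0, -0.005]]
contact_force: [0.4, -1.7, -0.1]
t 43.65 pos [ 0.6052 -0.0837  0.0952] yaw 87.7 | shift [ 1.878  0.015 -0.009] rot [0.003 0.001 0.004] F [ 0.4 -1.7 -0.1] grip 0.609
time: 44.15
position: [0.6086, 0.0123, 0.0951]
orientation: [[0.04, 0.004, -0.999], [0.999, 0.007, 0.04], [0.007, -1.0, -0.004]]
contact_force: [0.2, -1.6, -0.1]
t 44.15 pos [0.6086 0.0123 0.0951] yaw 87.72 | shift [ 0.918  0.008 -0.015] rot [0.002 0.001 0.004] F [ 0.2 -1.6 -0.1] grip 0.615
```

```bash
python3 -m inch '{"xyz":[[0.2,0,0],[0.4,0,-0.005],[0.6,0.003,-0.01],[0.8,0.004,-0.015],[0.9,0.005,-0.015]],"rotation":[[0,0,0],[0,0,0],[0,0,0],[0,0,0],[0,0,0]],"fingers":[-1,-1,-1,-1,-1]}'|head -4;python3 -m inch '{"xyz":[[0,0,0],[0,0,0],[0,0,0],[0,-0.05,0],[0,-0.1,0]],"rotation":[[0,0,0],[0,0,0],[0,0,0],[0,0,0],[0,0,0]],"fingers":[0.5,0.5,0.5,0.5,0.5]}'|tail -2; python3 -c "
from h import *
cap('wrist','w26.png')
to([.608+.0032,-.031+.087,.18],-2.4)"
```

```text
time: 44.65
position: [0.6134, 0.1034, 0.0951]
orientation: [[0.039, 0.004, -0.999], [0.999, 0.007, 0.039], [0.007, -1.0, -0.004]]
contact_force: [-0.7, -2.4, 0.6]
contact_force: [-0.5, -0.4, -0.2]
grip_width: 0.75
t 45.2 pos [0.6141 0.1028 0.1067] yaw 87.74 | shift [-0.464 -0.736  0.007] rot [-1.000e-03  1.002e+00  6.000e-03] F [ 0.7 -0.4  0.8] grip 0.75
```

View pics/w26.png

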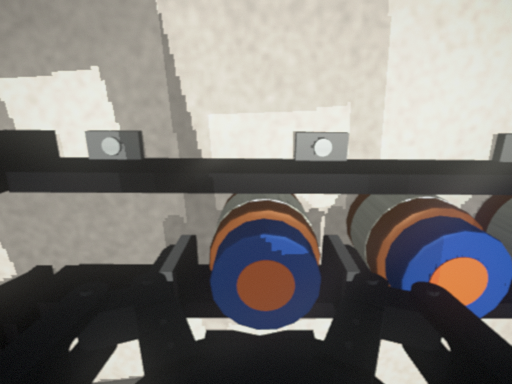

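```bash
python3 -m inch '{"xyz":[[0,-0.2,0],[0,-0.4,0],[0,-0.6,0],[0,-0.72,0],[-0.2,-0.72,0]],"rotation":[[0,0,0],[0,0,0],[0,0,0],[0,0,0],[0,0.08,0]],"fingers":[0.5,0.5,0.5,0.5,0]}'|head -2;python3 -m inch '{"xyz":[[-0.2,0,0],[-0.3,0,0],[-0.3,0,0],[-0.3,0,0],[-0.3,0,0]],"rotation":[[0,0.09,0],[0,0.18,0],[0,0.27,0],[0,0.36,0],[0,0.45,0]],"fingers":[-1,-1,-1,-1,-1]}'|head -2;python3 -m inch '{"xyz":[[0,0,0],[0,0,0],[0,0,0],[0,0,0],[0,0,0]],"rotation":[[0,0.09,0],[0,0.18,0],[0,0.27,0],[0,0.36,0],[0,0.455,0]],"fingers":[-1,-1,-1,-1,-1]}'|head -2;python3 -c "
from h import *
jars('w27.png')
to([.608+.0032,-.031+.085,.09],-2.4)"
```

```text
time: 45.7
position: [0.6144, 0.0838, 0.1816]
time: 46.2
position: [0.6094, 0.0538, 0.1813]
time: 46.7
position: [0.6092, 0.0537, 0.1812]
blue px (262, 2) r 40.5 circ [0.6158 0.1802 0.07  ] orange [0.6161 0.174  0.07  ]
blue px (261, 139) r 37.2 circ [0.6139 0.1062 0.07  ] orange [0.6132 0.1066 0.07  ]
t 46.75 pos [0.6093 0.0536 0.1812] yaw -2.05 | shift [ 0.01   0.912 -0.003] rot [-0.005  0.004  0.006] F [-1.3 -0.   0.2] grip -0.002
```

View pics/w27.png

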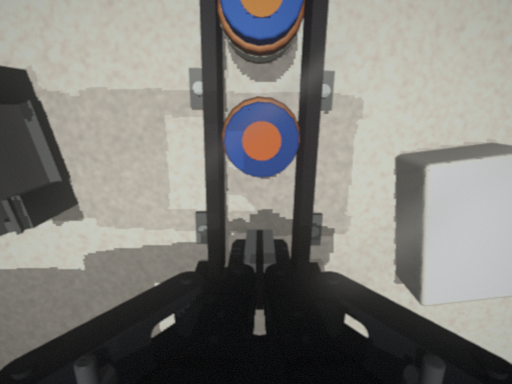

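```bash
python3 -m inch '{"xyz":[[0.01,0.2,0],[0.01,0.4,0],[0.01,0.6,0],[0.01,0.75,0],[0.01,0.89,0]],"rotation":[[0,0.004,0],[0,0.004,0],[0,0.004,0],[0,0.004,0],[0,0.004,0]],"fingers":[-1,-1,-1,-1,-1]}'|head -4;python3 -c "
from h import *
to([.608+.006,-.031+.152,.09],-2.4)"
```

```text
time: 47.25
position: [0.6111, 0.0542, 0.0912]
orientation: [[0.999, 0.01, 0.04], [-0.04, 0.008, 0.999], [0.01, -1.0, 0.008]]
contact_force: [0.2, -0.2, 0.6]
t 47.25 pos [0.6111 0.0542 0.0912] yaw -2.32 | shift [0.002 0.018 0.668] rot [-0.005  0.001  0.006] F [ 0.2 -0.2  0.6] grip 0.001
```

```bash
python3 -m inch '{"xyz":[[0,0,0.1],[0,0,0.2],[0,0,0.3],[0,0,0.4],[0.003,0,0.5]],"rotation":[[0,0,0],[0,0,0],[0,0,0],[0,0,0],[0,0,0]],"fingers":[-1,-1,-1,-1,-1]}'|head -4;python3 -m inch '{"xyz":[[0,0,0.04],[0,0,0.08],[0,0,0.12],[0,0,0.16],[0,0,0.18]],"rotation":[[0,0,0],[0,0,0],[0,0,0],[0,0,0],[0,0,0]],"fingers":[-1,-1,-1,-1,-1]}';python3 -c "
from h import *
to([.608+.006,-.031+.152,.09],-2.4)
jars('w28.png',minA=300)"
```

```text
time: 47.75
position: [0.6139, 0.1051, 0.0926]
orientation: [[0.999, 0.011, 0.04], [-0.04, 0.007, 0.999], [0.011, -1.0, 0.008]]
contact_force: [-0.3, -2.4, 0.2]
time: 48.25
position: [0.6149, 0.1213, 0.0931]
orientation: [[0.999, 0.011, 0.039], [-0.039, 0.003, 0.999], [0.011, -1.0, 0.004]]
contact_force: [-2.0, -16.4, 3.9]
grip_width: -0.0
t 48.25 pos [0.6149 0.1213 0.0931] yaw -2.25 | shift [-0.009  0.031 -0.004] rot [-0.002  0.002  0.007] F [ -2.  -16.4   3.9] grip -0.0
blue px (248, 33) r 83.0 circ [0.616 0.213 0.07 ] orange [0.616  0.2119 0.07  ]
blue px (256, 206) r 68.3 circ [0.6162 0.1609 0.07  ] orange [0.6164 0.1622 0.07  ]
```

View pics/w28.png

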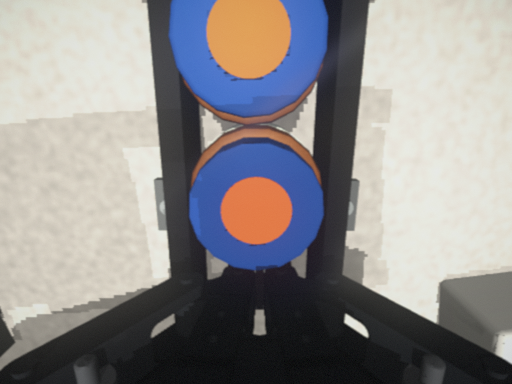

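```bash
python3 -m inch '{"xyz":[[0,0,-0.03],[0,-0.1,-0.06],[0,-0.3,-0.06],[0,-0.55,-0.1],[0,-0.8,-0.3]],"rotation":[[0,0,0],[0,0,0],[0,0,0],[0,0,0],[0,0,0]],"fingers":[-1,-1,-1,-1,-1]}'|head -2;python3 -m inch '{"xyz":[[-0.2,-0.2,-0.1],[-0.4,-0.4,-0.2],[-0.6,-0.6,-0.2],[-0.8,-0.8,-0.2],[-1,-1,-0.2]],"rotation":[[0,0.02,0],[0,-0.04,0],[0,-0.06,0],[0,-0.1,0],[0,-0.14,0]],"fingers":[-1,-1,0,1,1]}'|head -2;python3 -c "
from h import *
cap('top','t29.png');cap('wrist','w29.png');cap('scene','s29.png')
to([.4232,.1011,.25],10.3)"
```

```text
time: 48.8
position: [0.6125, 0.0926, 0.1742]
time: 49.3
position: [0.5098, 0.0762, 0.2745]
t 49.45 pos [0.5111 0.0763 0.2753] yaw 10.43 | shift [-0.824  0.24   0.402] rot [-0.002  0.001  0.011] F [ 0.4 -0.5 -0.5] grip 0.765
```

View pics/t29.png

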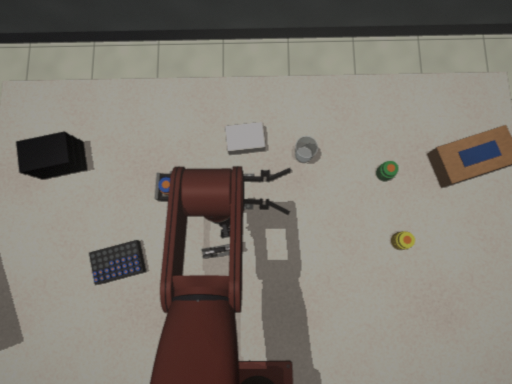

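View pics/w29.png

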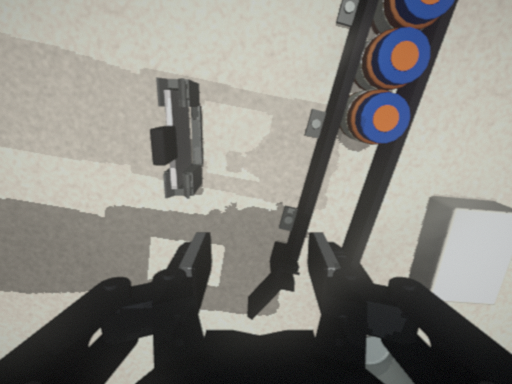

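View pics/s29.png

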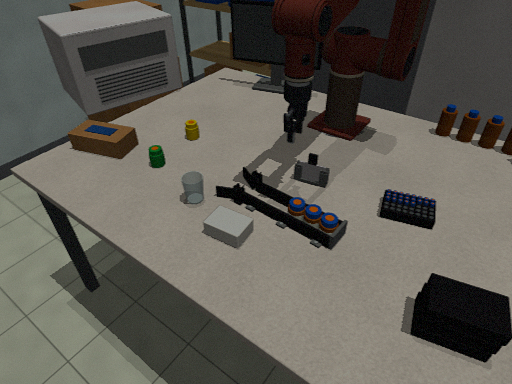

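```bash
python3 -m inch '{"xyz":[[-0.2,0,0.1],[-0.4,0,0.2],[-0.6,0,0.3],[-0.8,0,0.4],[-0.824,0.1,0.402]],"rotation":[[0,0,0.01],[0,0,0.01],[0,0,0.01],[0,0,0.01],[0,0,0.01]],"fingers":[1,1,1,1,1]}'|head -2;python3 -m inch '{"xyz":[[0,0,0],[0,0.1,0],[0,0.2,0],[0,0.3,0],[0,0.4,0]],"rotation":[[0,0,0],[0,0,0],[0,0,0],[0,0,0],[0,0,0]],"fingers":[1,1,1,1,1]}'|head -2;python3 -c "
from h import *
cap('wrist','w30.png')
to([.4232,.1011,.1488],10.3)"
```

```text
time: 49.95
position: [0.4223, 0.1017, 0.264]
time: 50.45
position: [0.4224, 0.1017, 0.2227]
t 50.5 pos [0.4214 0.1017 0.221 ] yaw 10.41 | shift [ 0.018  0.722 -0.011] rot [-0.002  0.001 -0.001] F [-0.1 -0.5 -2.8] grip 1.004
```

View pics/w30.png

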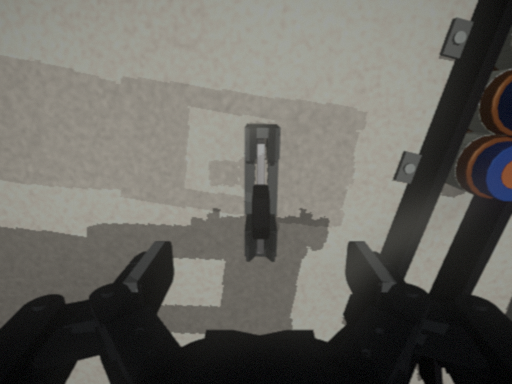

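```bash
python3 -m inch '{"xyz":[[0.01,0.15,-0.01],[0.015,0.3,-0.01],[0.015,0.45,-0.01],[0.015,0.6,-0.01],[0.015,0.71,-0.01]],"rotation":[[0,0,0],[0,0,0],[0,0,0],[0,0,0],[0,0,0]],"fingers":[1,1,1,1,1]}'|head -2;python3 -c "
from h import *
to([.4232,.1011,.1488],10.3)"; python3 -m inch '{"xyz":[[0,0,0],[0,0,0],[0,0,0],[0,0,0],[0,0,0]],"rotation":[[0,0,0],[0,0,0],[0,0,0],[0,0,0],[0,0,0]],"fingers":[0,-0.5,-1,-1,-1]}'|tail -2;python3 -m inch '{"xyz":[[0,0,0],[0,0,0],[0,0,0],[0,0,0],[0,0,0]],"rotation":[[0,0,0],[0,0,0],[0,0,0],[0,0,0],[0,0,0]],"fingers":[-1,-1,-1,-1,-1]}';python3 -c "
from h import *
to([.4232,.1011,.1488],10.3)"
```

```text
time: 51.0
position: [0.4225, 0.1011, 0.1488]
t 51.0 pos [0.4225 0.1011 0.1488] yaw 10.4 | shift [ 0.007 -0.    -0.002] rot [-0.003  0.001 -0.002] F [ 0.6 -0.1 -0.5] grip 1.002
contact_force: [1.7, 0.1, -0.8]
grip_width: 0.147
time: 52.0
position: [0.4232, 0.1012, 0.1496]
orientation: [[0.984, -0.002, -0.18], [0.18, 0.004, 0.984], [-0.001, -1.0, 0.004]]
contact_force: [1.4, 1.3, 0.3]
grip_width: 0.13
t 52.0 pos [0.4232 0.1012 0.1496] yaw 10.4 | shift [ 0.     0.008 -0.001] rot [-0.002  0.001 -0.001] F [1.4 1.3 0.3] grip 0.13
```

```bash
python3 -m inch '{"xyz":[[0,-0.1,0],[0,-0.25,0],[0,-0.45,0],[0,-0.7,0],[0,-1.0,0]],"rotation":[[0,0,0],[0,0,0],[0,0,0],[0,0,0],[0,0,0]],"fingers":[-1,-1,-1,-1,-1]}'|head -2
python3 -m inch '{"xyz":[[0,-0.1,-0.1],[0.1,-0.2,-0.25],[0.2,-0.25,-0.4],[0.25,-0.25,-0.5],[0.3,-0.25,-0.6]],"rotation":[[0,-0.05,0],[0,-0.13,0],[0,-0.22,0],[0,-0.31,0],[0,-0.4,0]],"fingers":[-1,-1,-1,-1,-1]}';python3 -c "
from h import *
to([.607,-.0303,.26],87.6)"
```

```text
time: 52.5
position: [0.4221, 0.1007, 0.2495]
time: 53.0
position: [0.4625, 0.0466, 0.2742]
orientation: [[0.685, -0.006, -0.728], [0.728, 0.003, 0.685], [-0.002, -1.0, 0.007]]
contact_force: [0.5, 0.4, -1.1]
grip_width: 0.132
t 53.0 pos [0.4625 0.0466 0.2742] yaw 46.73 | shift [ 0.431  0.13  -1.58 ] rot [-0.005 -0.454  0.   ] F [ 0.5  0.4 -1.1] grip 0.132
```

```bash
python3 -m inch '{"xyz":[[0.05,0,-0.15],[0.1,0,-0.35],[0.15,0,-0.55],[0.2,0,-0.75],[0.25,0,-0.95]],"rotation":[[0,-0.08,0],[0,-0.17,0],[0,-0.26,0],[0,-0.35,0],[-0.005,-0.44,0]],"fingers":[-1,-1,-1,-1,-1]}'|head -2;python3 -c "
from h import *
to([.607,-.0303,.26],87.6)"
```

```text
time: 53.5
position: [0.5489, -0.0008, 0.273]
t 53.5 pos [ 0.5489 -0.0008  0.273 ] yaw 86.67 | shift [-0.261  0.129 -0.598] rot [-0.001 -0.01   0.   ] F [ 0.4  1.3 -1.3] grip 0.131
```

```bash
python3 -m inch '{"xyz":[[-0.05,0,-0.2],[-0.15,0,-0.4],[-0.25,0,-0.6],[-0.26,0.05,-0.6],[-0.26,0.1,-0.6]],"rotation":[[0,-0.01,0],[0,-0.01,0],[0,-0.01,0],[0,-0.01,0],[0,-0.01,0]],"fingers":[-1,-1,-1,-1,-1]}'|head -2;python3 -m inch '{"xyz":[[0,0,0],[0,0.1,0],[0,0.15,0],[0,0.2,0],[0,0.2,0]],"rotation":[[0,0,0],[0,0,0],[0,0,0],[0,0,0],[0,0,0]],"fingers":[-1,-1,-1,-1,-1]}'|head -2;python3 -c "
from h import *
to([.607,-.0303,.22],87.6)
cap('wrist','w31.png')
t=cv2.imread('pics/w31.png')
cv2.imwrite('pics/w31b.png',t)
t=cv2.convertScaleAbs(t,alpha=2,beta=10)
cv2.imwrite('pics/c31.png',cv2.resize(t[85:245,205:315],None,fx=5,fy=3.7,interpolation=cv2.INTER_CUBIC))"
```

```text
time: 54.0
position: [0.6067, -0.0303, 0.262]
time: 54.5
position: [0.6059, -0.0301, 0.2408]
t 54.5 pos [ 0.6059 -0.0301  0.2408] yaw 87.55 | shift [-0.002  0.208 -0.012] rot [-0.003 -0.001  0.   ] F [-0.8 -0.  -2.1] grip 0.133
```

View pics/c31.png

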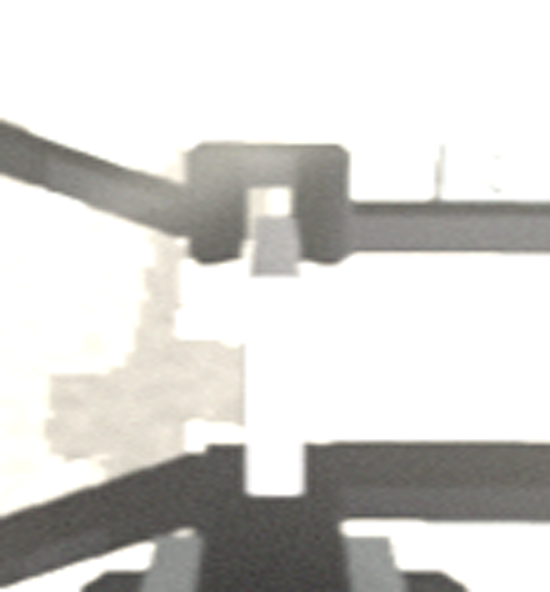

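```bash
python3 -m inch '{"xyz":[[-0.006,0,-0.012],[-0.006,0.1,-0.012],[-0.006,0.2,-0.012],[-0.006,0.3,-0.012],[-0.006,0.4,-0.012]],"rotation":[[0,0,0],[0,0,0],[0,0,0],[0,0,0],[0,0,0]],"fingers":[-1,-1,-1,-1,-1]}';python3 -c "
from h import *
to([.607,-.0303,.1496],87.6)"
```

```text
time: 55.05
position: [0.6068, -0.0307, 0.1999]
orientation: [[0.043, -0.006, -0.999], [0.999, 0.001, 0.043], [0.001, -1.0, 0.006]]
contact_force: [0.6, 0.4, -1.7]
grip_width: 0.132
t 55.05 pos [ 0.6068 -0.0307  0.1999] yaw 87.55 | shift [ 0.004  0.503 -0.004] rot [-0.004 -0.001  0.001] F [ 0.6  0.4 -1.7] grip 0.132
```

```bash
python3 -m inch '{"xyz":[[0,0.07,0],[0,0.15,0],[0,0.23,0],[0,0.31,0],[0,0.38,0]],"rotation":[[0,0,0],[0,0,0],[0,0,0],[0,0,0],[0,0,0]],"fingers":[-1,-1,-1,-1,-1]}';python3 -c "
from h import *
to([.607,-.0303,.1496],87.6)"; python3 -m inch '{"xyz":[[0,0.04,0],[0,0.08,0],[0,0.11,0],[0,0.125,0],[0,0.125,0]],"rotation":[[0,0,0],[0,0,0],[0,0,0],[0,0,0],[0,0,0]],"fingers":[-1,-1,-1,-1,-1]}'
```

```text
time: 55.55
position: [0.6066, -0.0307, 0.1613]
orientation: [[0.043, -0.006, -0.999], [0.999, 0.001, 0.043], [0.001, -1.0, 0.006]]
contact_force: [0.7, 0.3, -1.8]
grip_width: 0.13
t 55.55 pos [ 0.6066 -0.0307  0.1613] yaw 87.55 | shift [ 0.004  0.117 -0.004] rot [-0.004 -0.001  0.001] F [ 0.7  0.3 -1.8] grip 0.13
time: 56.05
position: [0.6068, -0.0307, 0.1496]
orientation: [[0.043, -0.005, -0.999], [0.999, 0.001, 0.043], [0.001, -1.0, 0.005]]
contact_force: [-1.9, -0.9, 3.0]
grip_width: 0.128
```

Down (light bench contact at the expected height). Release, rise and check.

```bash
python3 -m inch '{"xyz":[[0,0,0],[0,0,0],[0,0,0],[0,0,0],[0,-0.05,0]],"rotation":[[0,0,0],[0,0,0],[0,0,0],[0,0,0],[0,0,0]],"fingers":[0,0.5,1,1,1]}'|tail -2
python3 -m inch '{"xyz":[[0,-0.2,0],[0,-0.4,0],[0,-0.6,0],[0,-0.8,0],[0,-1.0,0]],"rotation":[[0,0,0],[0,0,0],[0,0,0],[0,0,0],[0,0,0]],"fingers":[1,1,1,1,1]}'|head -2
python3 -m inch '{"xyz":[[0,-0.1,0.2],[0,-0.2,0.4],[0,-0.3,0.6],[0,-0.4,0.8],[0,-0.4,1]],"rotation":[[0,0,0],[0,0,0],[0,0,0],[0,0,0],[0,0,0]],"fingers":[1,1,1,1,1]}'|head -2
python3 -c "
from h import *
cap('wrist','w32.png'); s,_=cap('scene','s32.png'); cap('top','t32.png')
to([.5,-.03,.28],87.6)
t=cv2.imread('pics/s32.png')
cv2.imwrite('pics/c32.png',cv2.resize(t[140:260,210:370],None,fx=4.8,fy=4.8,interpolation=cv2.INTER_CUBIC))"
```

```text
contact_force: [-1.0, 0.3, 0.1]
grip_width: 0.965
time: 57.05
position: [0.607, -0.0307, 0.2552]
time: 57.55
position: [0.5073, -0.0266, 0.298]
t 57.7 pos [ 0.5071 -0.0264  0.2965] yaw 87.54 | shift [-0.039  0.165  0.068] rot [-0.003 -0.001  0.   ] F [ 0.6  0.4 -0.7] grip 1.001
```

View pics/c32.png

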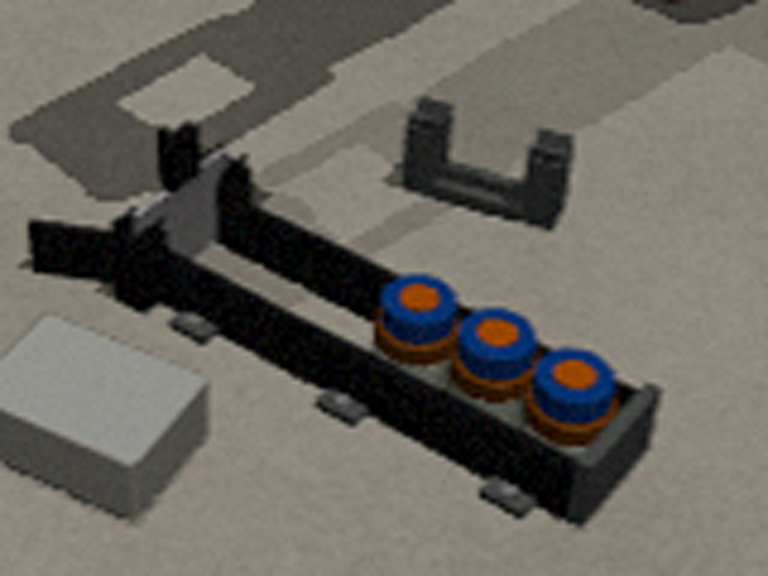

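View pics/t32.png

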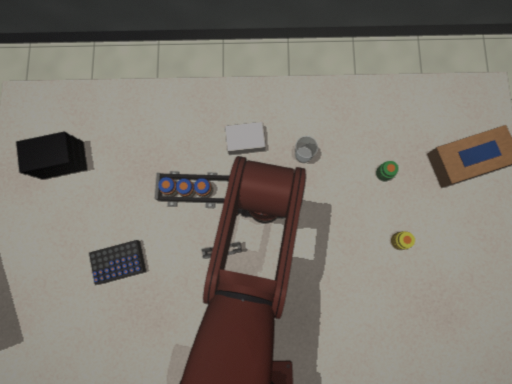

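View pics/w32.png

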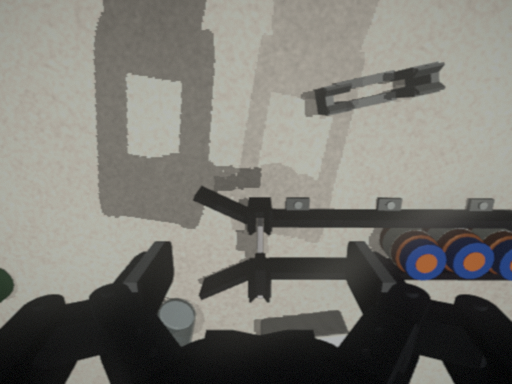

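```bash
python3 -c "
from h import *
ct=cam('top')
t=cv2.imread('pics/t32.png');h=cv2.cvtColor(t,cv2.COLOR_BGR2HSV)
m=cv2.inRange(h,(3,120,80),(20,255,255)); n,l,st,c=cv2.connectedComponentsWithStats(m)
for i in range(1,n):
    if 15<st[i,4]<200: print(c[i].round(1),ray(ct,c[i],.07).round(4),lane(ray(ct,c[i],.07)))
# bystander change t0 vs t32
a=cv2.imread('pics/top0.png').astype(int)
d=abs(a-t).max(2)
for nm,(x0,y0,x1,y1) in dict(tray=(85,235,150,290),beaker=(290,133,325,168),tip=(222,118,270,156)).items(): print(nm,(d[y0:y1,x0:x1]>40).sum())
"
```

```text
[390.7 167.5] [ 0.6625 -0.4135  0.07  ] (np.float64(-379.9), np.float64(-70.5))
[226.2 200.5] [0.5698 0.0829 0.07  ] (np.float64(112.2), np.float64(43.0))
[165.3 184. ] [0.6231 0.2664 0.07  ] (np.float64(297.7), np.float64(-2.7))
[183.1 185.6] [0.6174 0.2124 0.07  ] (np.float64(243.6), np.float64(0.8))
[201.  185.2] [0.6178 0.1587 0.07  ] (np.float64(190.0), np.float64(-1.9))
[406.8 239.5] [ 0.4463 -0.4432  0.07  ] (np.float64(-418.6), np.float64(144.3))
[266.6 281.1] [ 0.3339 -0.033   0.07  ] (np.float64(-13.5), np.float64(273.8))
[206.3 287. ] [0.3198 0.1401 0.07  ] (np.float64(158.9), np.float64(295.2))
[212.5 286.8] [0.3201 0.1223 0.07  ] (np.float64(141.2), np.float64(294.1))
tray 0
beaker 4
tip 0
```

Jars measure 297.7, 243.6 and 190.0 mm along the lane, which matches the closed-up places. The gate is down and the bystanders have not moved.

```bash
python3 -c "
from bench import manip
print(manip.hand_in(), manip.observe()['time'])"
```

```text
the job is handed in; nothing more can be done
the job is handed in; nothing more can be done
```

I parked the gate plate in the stand, slid the three amber jars into the lane and pushed them up against the end stop. I then put the gate back in the slot at the lane's mouth and handed in at about 58 s. No verdict is reported.

**Last checks (all agreed):**
- **Jars:** the top view puts them at x = 297.7, 243.6 and 190.0 mm in the lane, within 3 mm of the centre line and touching.
- **Gate:** the TCP came down to z = 149.6 mm, the height at which the plate stood on the bench when I gripped it in the stand, with light contact. The scene and wrist pictures show it seated in the slot.
- **Bystanders:** the regions of the vial tray, beaker and tip box in the top picture did not change noticeably from the start.
- **Look-alikes:** I never touched the green and yellow jars or the tall amber bottles.

**What went wrong on the way:** my first push of jar 1 caught its cap with the gripper's linkage and tipped the jar against the end stop. I backed off and it stood upright again. I estimate its underside rose about 10 mm, against the 20 mm limit, but I did not measure it. From then on I pushed with the gripper turned 90°, and all the jars closed up cleanly.

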